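# Change the prefilter and refill the spring-fed filter magazine

## Robot

A 7-joint arm with a two-finger parallel gripper is mounted at the origin on the work surface. World frame = base frame: x ahead of the robot, y to its left, z up, the work surface at z = 0. Lengths are in m, angles in rad, forces in N, time in s.
With the tool pointing down it reaches from about 0.4 to 0.85 m from the base axis. Payload 10.4 kg.
Tool frame: the origin (TCP) lies between the finger pads; the fingertips stand 11 mm ahead of it and the grasp point (between the pads) lies 8 mm behind it (r.tcp_to_tips is the distance from the TCP to the fingertips, in m); z points along the fingers, y is the line along which they close (so a half turn about z gives the same grasp; the last joint's range is limited). The gripper opens to 87 mm and grips with 3 to 60 N. Pads are 19 mm wide; open, the fingers measure 117 mm over their backs; the gripper's body (75 mm by 190 mm) begins 51 mm behind the grasp point.
Start: joints at [-1.226, 0.332, -0.065, 1.46, 0.022, 1.35, -0.088], TCP at [0.225, 0.583, 0.234] pointing down, gripper open.
Joint ranges: [-2.6, 2.6], [-0.5, 2.12], [-1.47, 1.34], [0.16, 2.42], [-1.27, 4.41], [0.06, 2.06], [-2.6, 2.6]. Speed limits (rad/s): [2.22, 2.22, 2.79, 2.79, 3.14, 3.14, 3.14].

## Interface

Orientations are given as a unit quaternion [x, y, z, w].
In Python, from bench import r gives the robot as it stands. The module is installed in compiled form; this text tells all that it offers.
- The arm moves only by the shell command python3 -m crank 'ROWS' [FORCE]. ROWS is JSON, a list of rows, each an object of numbers: "claw": the closure, from -1 (fully open) to 1 (shut); "dx", "dy", "dz": the shift along the tool's x, y, z each as a share of 3 cm, from -1 to 1; "ax", "ay", "az": the turn, a rotation vector about the tool's x, y, z each as a share of 6 degrees, from -1 to 1. A call has 1 to 8 rows; each row shifts and turns the commanded pose from where the row before left it, along the tool's axes as they then stand; what a row does not reach is not made up. A row lasts 1/12 s, in which the tool goes at most 41.7 mm and 7.16 degrees, less where a joint would pass 70% of its speed; a pose out of reach is approached as far as the arm can. A call with a number of a shift or a turn outside -1 to 1 is refused whole. A call with a gripper value outside its range is refused whole. The fingers move at their own pace and stop on an object; FORCE is the grip in N (left out, the last holds). Time passes only in rows, so rows that do not move let the fingers close. It gives the time, the measured TCP pose, the force, the opening and the grip force at its end, in the units of the state.
- r.read_state(): the state, without advancing time (a new reading comes with each control period).
- r.camera(name): name is "scene" or "top" or "wrist"; returns a dict with "color" (420x560x3 uint8, red, green, blue), "mtx" (3x3 intrinsics, pixels), "R" (3x3) and "t" (3): a world point X has camera coordinates R X + t; the wrist camera has in their place "hand_eye" (4x4, takes a point from camera to tool coordinates, whose origin is the TCP and whose axes are the flange's). Camera axes: x right, y down, z forward; pixel columns grow to the right and rows downward; lengths in m; the calibration is good to about 2 mm. A picture is of the moment at which its call begins: read the wrist's pose just before it. There is no depth.
- r.close_job(): hands the job in; it is judged then, once.
The state is a dict: "time": time; "joint_positions": joint angles; "joint_vel": joint speeds; "joint_torque": joint torques, N m; "ee_pos": TCP position; "eef_rot": TCP orientation; "ft_force": force on the tool from outside, world axes, zero at the start; "torque": the same for the moment, N m; "width": finger opening in m; "grip_force": force on a finger pad.
Only numpy, scipy, OpenCV 4.12 (cv2) and the standard library are available. Lean on these libraries where they do the work, as an engineer would, in place of code of your own. Each camera call takes 0.05 s, during which the arm holds its last target. There are 200 camera calls.

## Task

Get the flow bench ready for the next run. Change the prefilter: swing the keeper right aside, take the used disc out and leave it in the yellow tub, slide the clean blue disc into the V nest until it is fully home against both rails, then swing the keeper back over it. Also refill the magazine, before or after that: lay each white disc that is there between the magazine's rails and push it down against the spring until the two catches snap over it and hold it down; leave the other things on the bench where they are.

Things in the scene. Friction and masses are not known exactly. Their poses are not given: they have to be found in the camera images.
- white_1_c (a point): white filter disc with a pale grey-green membrane, for the magazine, 44 mm across and 14 mm thick, 30 g, lying flat; point at its centre, half-way up, z up when it lies flat (either face may be up); on the dark teal mat (3 mm thick) at the start; may be absent
- white_2_c (a point): white filter disc with a pale grey-green membrane, for the magazine, 44 mm across and 14 mm thick, 30 g, lying flat; point at its centre, half-way up, z up when it lies flat (either face may be up); on the dark teal mat (3 mm thick) at the start; may be absent
- white_3_c (a point): white filter disc with a pale grey-green membrane, for the magazine, 44 mm across and 14 mm thick, 30 g, lying flat; point at its centre, half-way up, z up when it lies flat (either face may be up); on the dark teal mat (3 mm thick) at the start; may be absent
- white_4_c (a point): white filter disc with a pale grey-green membrane, for the magazine, 44 mm across and 14 mm thick, 30 g, lying flat; point at its centre, half-way up, z up when it lies flat (either face may be up); on the dark teal mat (3 mm thick) at the start; may be absent
- blue_c (a point): clean blue-rimmed prefilter disc with a white membrane, for the V nest, 44 mm across and 14 mm thick, 30 g, lying flat; point at its centre, half-way up, z up when it lies flat (either face may be up); on the same mat at the start
- used_c (a point): used blue-rimmed prefilter disc with a brown membrane, in the V nest under the keeper at the start, 44 mm across and 14 mm thick, 30 g, lying flat; point at its centre, half-way up, z up when it lies flat (either face may be up)
- nest_seat (a point): centre of the blue disc when it lies fully home in the V nest, 7 mm above the nest's flat bed. +x is level: the direction in which the disc is pushed home. Two black rails converge towards +x, 45 degrees either side of it; the home disc touches both. Fingers can hold a home disc by its upper 8 mm at its +y and -y sides once the keeper is aside
- nest: the V nest, a white block with an aluminium bed, 124 mm (x) by 100 mm (y), bed top 40 mm above the table; fixed; origin under nest_seat, same axes. Rails: slippery, 6 mm high above the bed, 8 mm thick, 42 mm long; their outer ends are 70 mm apart and about level with the seat in x. Nothing stands on the bed's -x part
- keeper (a joint): steel keeper arm, 14 mm wide, 5 mm thick, turning level about a pivot 48 mm from the seat along the nest's +x; 0: it lies over the middle of the disc, 2 mm above it; grows as it swings anticlockwise seen from above, the knob going to the nest's -y; 1.5 rad: fully aside. Stays where it is left; about 0.7 N at the knob moves it
- keeper_pivot (a point): the pivot's axis (vertical), at the height of the keeper's underside, 56 mm above the table; same axes as the nest_seat
- keeper_knob (a point): centre of the orange knob that stands up on the keeper 46 mm from the pivot: a cylinder 14 mm across and 28 mm high (61 to 89 mm above the table)
- mag_mouth (a point): on the magazine's vertical axis, level with the underside of its two catches, 92 mm above the table; z up. A disc laid between the rails settles on the catches with its centre about 15 mm above this point; a disc held down has its centre 7 mm or more below it. Pushing one past takes about 6 to 11 N; go 2 to 4 mm beyond, then let it rise against the catches
- catch_a (a joint): red sprung catch at mag_mouth's +x (catch_b, its mirror image, at -x): two prongs side by side, 22 mm over both, their noses 16.5 mm from the axis in x, so 33 mm between the two catches; the tops slope up and outwards, 35 degrees from vertical, to 13 mm above mag_mouth. 0: out, at rest; up to 0.0085 m: pressed back by a passing disc
- magazine: aluminium magazine, fixed; base 104 mm (x) by 90 mm (y) by 10 mm, 121 mm high in all; origin under mag_mouth, same axes. Four upright slippery rails, 42 degrees off the x axis, guide a disc with 1.5 mm to spare all round and flare out from 10 to 28 mm above mag_mouth. Its +y and -y sides are open: fingers holding a disc there by its upper part can go down with it
- follower (a joint): the spring-loaded plate on which the stack rests: 0: up, its top 1 mm below the mag_mouth point (empty); grows by 0.014 m for each disc loaded; range 0.062 m; pushes up with 5 to 6.3 N
- used_tub_in (a point): centre of the inner floor of the yellow open tub for used filters, 4 mm above the table; 115 mm by 115 mm outside, 45 mm high, walls 4 mm
- mat: dark teal mat, 250 mm by 170 mm by 3 mm, fixed; origin in the middle of its underside
- beaker: glass beaker, 66 mm across, 85 mm high; to be left where it is; origin in the middle of its underside
- saline: white bottle with a blue cap, 64 mm across, 150 mm high; to be left where it is; origin in the middle of its underside
- dye_jar: small amber jar, 44 mm across, 55 mm high; to be left where it is; origin in the middle of its underside
- driver: black-handled screwdriver lying on the table along its x, 150 mm long, 26 mm thick; to be left where it is; origin in the middle of its underside
- hex_wrench: small steel wrench lying flat along its x, 130 mm long; to be left where it is; origin in the middle of its underside
- syringe: plastic syringe lying along its x, about 130 mm long, 17 mm thick; to be left where it is; origin in the middle of its underside
Mind the look-alikes: they are no part of the job. What is shaped like the part that bears white_2_c but purple is not meant.

How it is judged:
On the way, in this order (a step that is already met when the one before it is completed fails the run):
1. the keeper is swung aside (value of joint keeper above 1 rad), for 0.2 s.
2. the blue disc is home in the V nest, with the keeper still aside (horizontal distance between blue_c and nest_seat below 0.003 m and z of blue_c in the frame of nest_seat between -0.003 and 0.003 m and angle between the z axis of blue_c and the z axis of nest_seat, either way round below 0.1 rad and value of joint keeper above 0.6 rad), for 0.2 s.
3. the keeper is back over the blue disc, which is home (horizontal distance between blue_c and nest_seat below 0.003 m and z of blue_c in the frame of nest_seat between -0.003 and 0.003 m and angle between the z axis of blue_c and the z axis of nest_seat, either way round below 0.1 rad and value of joint keeper below 0.2 rad), for 0.2 s.
At the end, for the whole second after the job is handed in: blue disc flat in the V nest within 3 mm of home, keeper over it (under 0.2 rad), used disc in the tub, every white disc that is there in the magazine within 4 mm of its axis and its centre at least 5 mm below the underside of the catches, all at rest (all of step 3 and x of used_c in the frame of used_tub_in between -0.05 and 0.05 m and y of used_c in the frame of used_tub_in between -0.05 and 0.05 m and z of used_c in the frame of used_tub_in between 0 and 0.03 m and horizontal distance between each of white_1_c, white_2_c, white_3_c, white_4_c and mag_mouth below 0.004 m and z of each of white_1_c, white_2_c, white_3_c, white_4_c in the frame of mag_mouth below -0.005 m and linear speed of each of white_1, white_2, white_3, white_4, blue, used below 0.02 m/s); the robot touches nothing.
It fails at once if one of the other things on the bench (beaker, bottle, jar, screwdriver, wrench, syringe) is moved more than 4 cm (distance of any of beaker, saline, dye_jar, driver, hex_wrench, syringe from where it was at the start of the episode above 0.04 m).
Of white_1, white_2, white_3, white_4 only 2 to 4 are there at a start; the rules pass over those that are not, and their reading is None.
At some moment in a run one of white_1, white_2, white_3, white_4 may be knocked a few centimetres aside while the robot is not near it.
Once in a run the grip may slacken for a moment while it holds something.
It also fails if it takes over 210 s, if anything falls off the work surface, if the arm or the gripper's body presses on something with over 40 N, if the wrist force passes 120 N, or if a joint passes its speed limit or range.

## Working session

There is one attempt and no reset: what is moved stays moved. The work goes in short steps, Python scripts to look and compute and a shell command to move; the robot and the scene stay as the last step left them, time stands still between calls to the robot, and variables do not carry over. Pictures are saved under pics/ and viewed, at most 14 in all, crops included, and the job is handed in when it is done.

```bash
ls; mkdir -p pics; python3 - <<'E'
from bench import r
import cv2,pickle,numpy as np
s=r.read_state();print(s['time'],s['ee_pos'],s['eef_rot'],s['width'],r.tcp_to_tips)
d={}
for n in("scene","top","wrist"):
    c=r.camera(n);d[n]=c;cv2.imwrite(f"pics/a_{n}.png",c["color"][:,:,::-1]);print(n,c["mtx"].tolist(),{k:np.round(v,3).tolist() for k,v in c.items() if k in("R","t","hand_eye")})
pickle.dump(d,open("a.pkl","wb"))
E
```

```text
pics
0.0 [0.22457559 0.58284049 0.23272596] [ 1.82851507e-01  9.83140266e-01 -7.31036097e-04 -9.99148568e-05] 0.08698084563445839 0.011
scene [[489.8544370532323, 0.0, 278.8872527285891], [0.0, 489.8544370532323, 212.55623356912065], [0.0, 0.0, 1.0]] {'R': [[0.11, 0.994, -0.005], [0.668, -0.078, -0.74], [-0.736, 0.079, -0.672]], 't': [-0.049, -0.332, 1.882]}
top [[487.37525385137064, 0.0, 283.0433806148367], [0.0, 487.37525385137064, 209.53803691969117], [0.0, 0.0, 1.0]] {'R': [[0.011, -1.0, 0.001], [-0.989, -0.011, -0.146], [0.146, 0.001, -0.989]], 't': [-0.03, 0.579, 1.21]}
wrist [[375.04245762810115, 0.0, 274.67722745033984], [0.0, 375.04245762810115, 213.25209054353908], [0.0, 0.0, 1.0]] {'hand_eye': [[-0.001, -0.958, -0.287, 0.079], [1.0, -0.001, -0.0, 0.001], [-0.0, -0.287, 0.958, -0.153], [0.0, 0.0, 0.0, 1.0]]}
```

View pics/a_top.png

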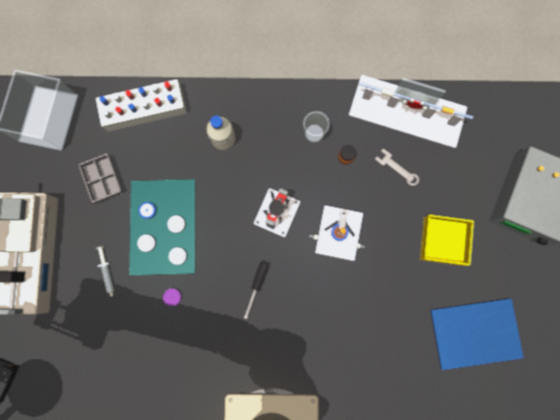

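View pics/a_scene.png

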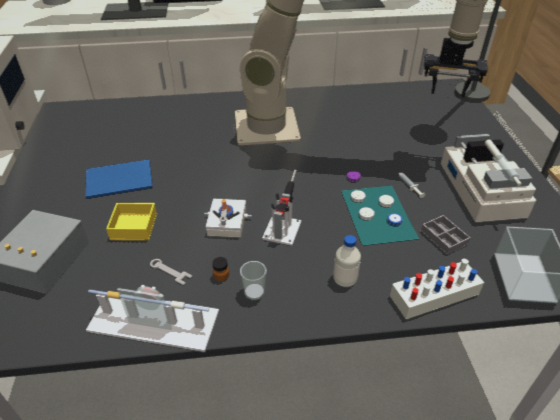

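Top view: the mat has white discs at (176,224), (146,243) and (177,256), and the blue disc at (148,210). The purple look-alike is off the mat at (172,297). The magazine is at (277,212), the nest at (340,233) and the tub at (447,240). I'll confirm with one enlarged crop and measure at the same time.

```bash
cat > h.py <<'E'
import numpy as np,cv2,pickle
from scipy.spatial.transform import Rotation as Ro
def pose(s): return Ro.from_quat(s['eef_rot']).as_matrix(),np.array(s['ee_pos'])
def cam(c,s=None):
    if "R" in c: return c["mtx"],np.array(c["R"]),np.array(c["t"])
    A,p=pose(s);H=np.array(c["hand_eye"]);Rw=A@H[:3,:3];o=A@H[:3,3]+p
    return c["mtx"],Rw.T,-Rw.T@o
def ray(C,uv,z):
    K,R,t=C;o=-R.T@t;d=R.T@np.linalg.solve(K,[uv[0],uv[1],1.]);return o+d*(z-o[2])/d[2]
def pix(C,X):
    K,R,t=C;q=K@(R@np.array(X,float)+t);return q[:2]/q[2]
def tri(Cs,uvs):
    A=[];b=[]
    for (K,R,t),uv in zip(Cs,uvs):
        o=-R.T@t;d=R.T@np.linalg.solve(K,[uv[0],uv[1],1.]);d/=np.linalg.norm(d);P=np.eye(3)-np.outer(d,d);A.append(P);b.append(P@o)
    return np.linalg.lstsq(np.vstack(A),np.hstack(b),rcond=None)[0]
def blobs(m,amin=30):
    n,l,st,ce=cv2.connectedComponentsWithStats(m.astype(np.uint8));return [(ce[i].round(1).tolist(),int(st[i,4]),st[i,:4].tolist()) for i in range(1,n) if st[i,4]>=amin]
def hsv(im): return cv2.cvtColor(im,cv2.COLOR_RGB2HSV)
# rows needed to go from state pose to target position (yaw of tool x, tool down)
def go(s,X,yaw=None):
    A,p=pose(s);d=A.T@(np.array(X)-p);out={'d(3cm units)':(d/.03).round(2).tolist()}
    if yaw is not None:
        cur=np.arctan2(A[1,0],A[0,0]);dy=(yaw-cur+np.pi/2)%np.pi-np.pi/2
        # tool z down: +az turns world yaw negatively
        T=np.array([[np.cos(yaw),np.sin(yaw),0],[np.sin(yaw),-np.cos(yaw),0],[0,0,-1.]])
        if abs((yaw-cur+np.pi)%(2*np.pi)-np.pi)>np.pi/2: T[:,:2]*=-1
        out['rot(6deg units)']=(Ro.from_matrix(A.T@T).as_rotvec()/np.radians(6)).round(2).tolist()
        out['d_after_turn']=(T.T@(np.array(X)-p)/.03).round(2).tolist()
    return out
E
python3 - <<'E'
from h import *
d=pickle.load(open("a.pkl","rb"));T=d["top"];C=cam(T);im=T["color"]
cv2.imwrite("pics/b.png",np.hstack([cv2.resize(im[180:310,115:205],(400,578),interpolation=cv2.INTER_CUBIC),cv2.resize(im[175:275,245:370],(400,320),interpolation=cv2.INTER_CUBIC).copy() if 0 else cv2.copyMakeBorder(cv2.resize(im[180:270,247:367],(400,300),interpolation=cv2.INTER_CUBIC),0,278,0,0,cv2.BORDER_CONSTANT)])[:,:,::-1])
h=hsv(im);S=h[...,1];V=h[...,2];H=h[...,0]
sub=np.zeros(H.shape,bool);sub[180:275,128:197]=1
for n,m in(("disc",sub&~((H>75)&(H<100)&(S>110))),("tub",(H>22)&(H<35)&(S>150)&(V>100)),("blue",(H>105)&(H<125)&(S>120)),("knob",(H>5)&(H<18)&(S>150)&(V>150)),("white",(S<40)&(V>170))):
    for b in blobs(m):
        print(n,b,ray(C,b[0],0.045 if n in('tub','white') else .017)[:2].round(3))
E
```

```text
disc ([168.7, 242.3], 1368, [128, 180, 69, 95]) [0.493 0.273]
disc ([146.8, 210.0], 255, [138, 202, 19, 17]) [0.577 0.334]
disc ([175.8, 223.7], 344, [166, 214, 21, 21]) [0.542 0.256]
disc ([145.9, 242.7], 350, [136, 233, 21, 21]) [0.491 0.332]
tub ([447.0, 239.7], 2311, [421, 214, 53, 52]) [ 0.506 -0.441]
blue ([215.9, 121.3], 110, [210, 116, 12, 12]) [0.821 0.16 ]
blue ([150.2, 211.8], 43, [139, 203, 17, 16]) [0.573 0.325]
blue ([476.4, 333.7], 5027, [431, 299, 92, 71]) [ 0.271 -0.516]
white ([293.7, 44.3], 47194, [0, 0, 560, 147]) [ 1.03  -0.047]
white ([139.2, 103.2], 1888, [96, 80, 87, 46]) [0.859 0.361]
white ([47.3, 117.8], 2343, [20, 87, 56, 62]) [0.816 0.601]
white ([217.8, 132.5], 250, [207, 123, 23, 18]) [0.781 0.15 ]
white ([313.9, 132.5], 191, [306, 125, 17, 16]) [ 0.784 -0.102]
white ([537.7, 195.2], 3154, [506, 149, 54, 90]) [ 0.623 -0.679]
white ([395.7, 166.5], 290, [376, 150, 42, 35]) [ 0.695 -0.315]
white ([106.2, 166.8], 85, [102, 160, 10, 15]) [0.685 0.437]
white ([93.0, 172.1], 88, [89, 165, 11, 15]) [0.671 0.471]
white ([112.7, 184.8], 91, [108, 178, 10, 15]) [0.638 0.417]
white ([99.6, 190.2], 94, [95, 183, 10, 15]) [0.623 0.45 ]
white ([276.3, 214.4], 836, [254, 189, 46, 48]) [ 0.566 -0.006]
white ([21.1, 247.5], 2455, [0, 193, 44, 114]) [0.474 0.639]
white ([146.4, 209.7], 112, [141, 204, 12, 12]) [0.574 0.327]
white ([338.6, 233.2], 1666, [313, 206, 50, 55]) [ 0.519 -0.166]
white ([175.6, 223.6], 238, [167, 215, 18, 18]) [0.539 0.251]
white ([145.6, 242.7], 240, [137, 234, 18, 18]) [0.489 0.325]
white ([103.0, 264.9], 142, [98, 247, 12, 44]) [0.432 0.429]
white ([177.0, 255.6], 242, [169, 247, 17, 18]) [0.458 0.243]
white ([6.5, 294.3], 324, [0, 283, 15, 25]) [0.356 0.665]
white ([249.3, 305.1], 36, [245, 292, 10, 26]) [0.337 0.058]
```

View pics/b.png

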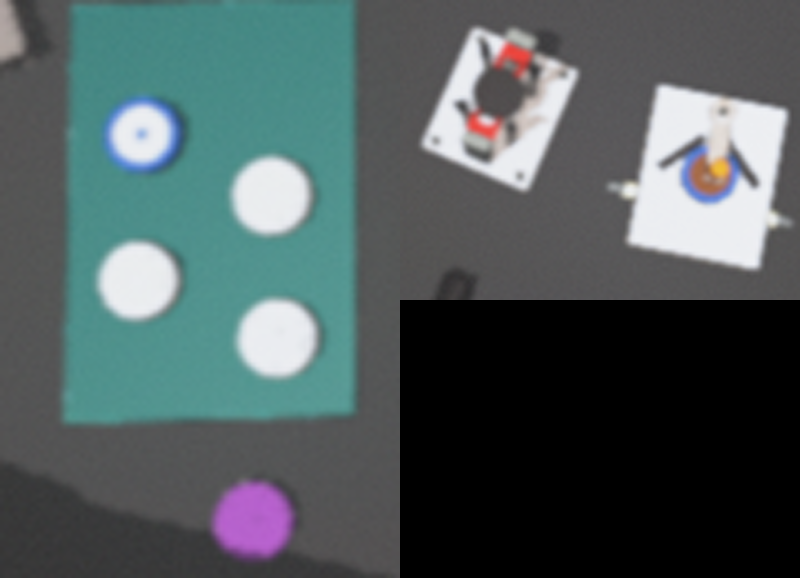

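The crop confirms three white discs and one blue disc on the mat. The purple disc is off the mat and isn't wanted. In the nest, the keeper and knob lie over the brown used disc. Next I'll square the tool and fly over the mat.

```bash
python3 -m crank '[{"dz":-1,"az":-0.9,"claw":-1},{"dz":-0.7,"az":-0.9},{"az":-0.9},{"az":-0.88},{"dx":-1,"dy":-0.7},{"dx":-1,"dy":-0.7},{"dx":-1,"dy":-0.7},{"dx":-1,"dy":-0.7}]' 20
python3 -m crank '[{"dx":-1,"dy":-0.9},{"dx":-1,"dy":-0.9},{"dx":-1,"dy":-0.9},{"dx":-1,"dy":-0.9},{"dx":-0.5,"dy":-0.9},{"dy":-1},{"dy":-1},{}]'
cat > look.py <<'E'
import sys
from h import *
from bench import r
n=sys.argv[1];s=r.read_state();c=r.camera("wrist");pickle.dump((s,c),open(n+".pkl","wb"));cv2.imwrite(f"pics/{n}.png",c["color"][:,:,::-1])
A,p=pose(s);print(round(s['time'],2),p.round(4),A[:,0].round(3),A[:,2].round(3))
E
python3 look.py mat
```

```text
0.15 [0.2246 0.583  0.2329] [-0.933  0.36  -0.   ] [-0.    -0.001 -1.   ]invalid input at $[0]: expected keys claw, dx, dy, dz, ax, ay, az
invalid input at $[0]: expected keys claw, dx, dy, dz, ax, ay, az
```

```bash
python3 -m crank '[{"claw":-1,"dx":0,"dy":0,"dz":-1,"ax":0,"ay":0,"az":-0.9},{"claw":-1,"dx":0,"dy":0,"dz":-0.7,"ax":0,"ay":0,"az":-0.9},{"claw":-1,"dx":0,"dy":0,"dz":0,"ax":0,"ay":0,"az":-0.9},{"claw":-1,"dx":0,"dy":0,"dz":0,"ax":0,"ay":0,"az":-0.88},{"claw":-1,"dx":-1,"dy":-0.7,"dz":0,"ax":0,"ay":0,"az":0},{"claw":-1,"dx":-1,"dy":-0.7,"dz":0,"ax":0,"ay":0,"az":0},{"claw":-1,"dx":-1,"dy":-0.7,"dz":0,"ax":0,"ay":0,"az":0},{"claw":-1,"dx":-1,"dy":-0.7,"dz":0,"ax":0,"ay":0,"az":0}]' 20
python3 -m crank '[{"claw":-1,"dx":-1,"dy":-0.9,"dz":0,"ax":0,"ay":0,"az":0},{"claw":-1,"dx":-1,"dy":-0.9,"dz":0,"ax":0,"ay":0,"az":0},{"claw":-1,"dx":-1,"dy":-0.9,"dz":0,"ax":0,"ay":0,"az":0},{"claw":-1,"dx":-1,"dy":-0.9,"dz":0,"ax":0,"ay":0,"az":0},{"claw":-1,"dx":-0.5,"dy":-0.9,"dz":0,"ax":0,"ay":0,"az":0},{"claw":-1,"dx":0,"dy":-1,"dz":0,"ax":0,"ay":0,"az":0},{"claw":-1,"dx":0,"dy":-1,"dz":0,"ax":0,"ay":0,"az":0},{"claw":-1,"dx":0,"dy":0,"dz":0,"ax":0,"ay":0,"az":0}]'
python3 look.py mat
```

```text
time: 0.87
ee_pos: [0.3464, 0.4989, 0.2845]
eef_rot: [-0.004, 1.0, -0.0, 0.0]
ft_force: [0.8, 0.3, -0.6]
width: 0.0871
grip_force: 0.0
time: 1.53
ee_pos: [0.4837, 0.2995, 0.285]
eef_rot: [0.0, 1.0, -0.001, 0.001]
ft_force: [0.3, -0.4, -0.2]
width: 0.0868
grip_force: 0.0
1.53 [0.4837 0.2995 0.285 ] [-1.     0.001 -0.001] [ 0.001 -0.002 -1.   ]
```

```bash
python3 -m crank '[{"claw":-1,"dx":-0.5,"dy":-1,"dz":0,"ax":0,"ay":0,"az":0},{"claw":-1,"dx":-0.5,"dy":-1,"dz":0,"ax":0,"ay":0,"az":0},{"claw":-1,"dx":-0.5,"dy":-1,"dz":0,"ax":0,"ay":0,"az":0},{"claw":-1,"dx":0,"dy":-1,"dz":0,"ax":0,"ay":0,"az":0},{"claw":-1,"dx":0,"dy":-1,"dz":0,"ax":0,"ay":0,"az":0},{"claw":-1,"dx":0,"dy":-1,"dz":0,"ax":0,"ay":0,"az":0},{"claw":-1,"dx":0,"dy":-1,"dz":0,"ax":0,"ay":0,"az":0},{"claw":-1,"dx":0,"dy":-1,"dz":0,"ax":0,"ay":0,"az":0}]' 
python3 -m crank '[{"claw":-1,"dx":0,"dy":-1,"dz":0,"ax":0,"ay":0,"az":0},{"claw":-1,"dx":0,"dy":-1,"dz":0,"ax":0,"ay":0,"az":0},{"claw":-1,"dx":0,"dy":-1,"dz":0,"ax":0,"ay":0,"az":0},{"claw":-1,"dx":0,"dy":-1,"dz":0,"ax":0,"ay":0,"az":0},{"claw":-1,"dx":0,"dy":-1,"dz":0,"ax":0,"ay":0,"az":0},{"claw":-1,"dx":0,"dy":0,"dz":0,"ax":0,"ay":0,"az":0},{"claw":-1,"dx":0,"dy":0,"dz":0,"ax":0,"ay":0,"az":0}]'
python3 look.py nm; python3 -c "
import cv2;a=cv2.imread('pics/nm.png');b=cv2.imread('pics/mat.png');cv2.imwrite('pics/nm2.png',cv2.resize(a,(800,600)))"
```

```text
time: 2.25
ee_pos: [0.5283, 0.0661, 0.2845]
eef_rot: [-0.004, 1.0, 0.0, -0.0]
ft_force: [0.7, -0.6, 1.1]
width: 0.0869
grip_force: 0.0
time: 2.83
ee_pos: [0.5296, -0.0844, 0.2845]
eef_rot: [-0.002, 1.0, -0.0, 0.0]
ft_force: [0.7, 0.2, -0.1]
width: 0.0869
grip_force: 0.0
2.83 [ 0.5296 -0.0844  0.2845] [-1.    -0.005 -0.   ] [ 0. -0. -1.]
```

View pics/nm2.png

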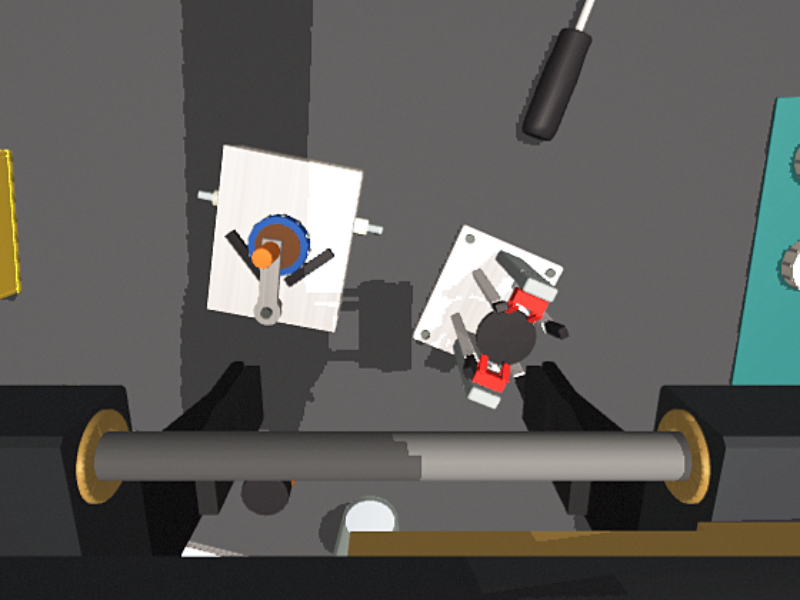

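View pics/mat.png

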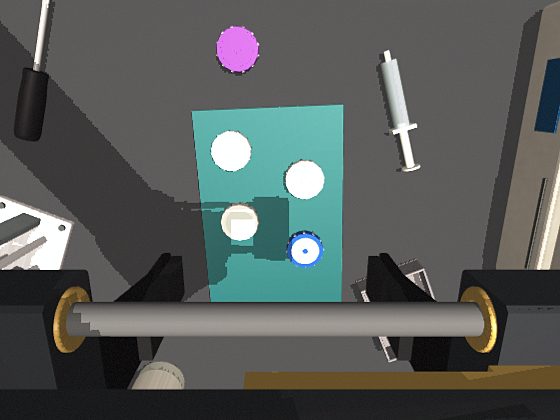

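nm (800-px picture): nest block corners are at about (223,146), (362,170), (333,331) and (208,309), the orange knob at (262,257) and the pivot at (267,313). The magazine catches are red at (527,303) and (491,375), with the follower at (506,337). In the mat picture the whites are at (231,151), (304,180) and (239,222), the blue disc is at (305,249), and the purple one is off the mat at (238,49).

```bash
cat > m1.py <<'E'
from h import *
s,c=pickle.load(open("nm.pkl","rb"));C=cam(c,s);im=c["color"];h=hsv(im);H,S,V=h[...,0],h[...,1],h[...,2]
m=np.zeros(H.shape,np.uint8);m[98:236,143:256]=((V>140)&(S<60))[98:236,143:256]
m=cv2.morphologyEx(m,cv2.MORPH_OPEN,np.ones((7,7)))
cn=max(cv2.findContours(m,0,2)[0],key=cv2.contourArea);hull=cv2.convexHull(cn)[:,0]
P=np.array([ray(C,u,.04)[:2] for u in hull]).astype(np.float32)
print("nest rect",cv2.minAreaRect(P*1000))
q=cv2.approxPolyDP(cv2.convexHull(cn),8,True)[:,0];print("corners",[ (u.tolist(),ray(C,u,.04)[:2].round(4).tolist()) for u in q])
red=((H<6)|(H>174))&(S>170)&(V>90);print("red")
R=[(b,ray(C,b[0],.105)) for b in blobs(red,40)]
for b in R: print(b[0],b[1].round(4))
for b in blobs((H>7)&(H<17)&(S>200)&(V>150),30): print("orange",b,ray(C,b[0],.085)[:2].round(4))
mm=np.zeros_like(m);mm[200:270,325:385]=(V<75)[200:270,325:385]
for b in blobs(mm,200): print("follower",b,ray(C,b[0],.091)[:2].round(4))
u=np.array([267,313.])*.7;print("pivot@61",ray(C,u,.061)[:2].round(4))
u=np.array([279,246.])*.7;print("used@54",ray(C,u,.054)[:2].round(4))
s,c=pickle.load(open("mat.pkl","rb"));C=cam(c,s);im=c["color"];h=hsv(im);H,S,V=h[...,0],h[...,1],h[...,2]
mat=((H>78)&(H<96)&(S>120));w=np.zeros(H.shape,np.uint8);w[115:272,205:335]=(~mat)[115:272,205:335]
w=cv2.morphologyEx(w,cv2.MORPH_OPEN,np.ones((5,5)))
for k in cv2.findContours(w,0,2)[0]:
    if cv2.contourArea(k)>300:
        (x,y),rad=cv2.minEnclosingCircle(k);print("disc",round(x,1),round(y,1),round(rad,1),ray(C,(x,y),.015)[:2].round(4))
E
python3 m1.py
```

```text
nest rect ((521.5792236328125, -163.97442626953125), (113.25527954101562, 126.0054702758789), 79.27037811279297)
corners [([156, 102], [0.4523, -0.2046]), ([253, 119], [0.4686, -0.1063]), ([255, 162], [0.513, -0.1047]), ([234, 231], [0.5907, -0.1291]), ([145, 216], [0.5735, -0.2273])]
red
([368.9, 212.8], 343, [353, 201, 31, 25]) [0.5494 0.0035 0.105 ]
([343.5, 262.6], 375, [330, 248, 27, 27]) [ 0.5995 -0.0172  0.105 ]
orange ([185.9, 179.4], 30, [179, 173, 12, 14]) [ 0.5228 -0.1685]
follower ([353.6, 235.1], 1258, [333, 211, 42, 45]) [ 0.5765 -0.0061]
follower ([374.3, 262.6], 305, [360, 253, 25, 17]) [0.6057 0.0165]
pivot@61 [ 0.5702 -0.1759]
used@54 [ 0.5216 -0.1658]
disc 304.0 249.0 19.4 [0.577 0.335]
disc 239.6 221.0 19.9 [0.5412 0.258 ]
disc 270.8 146.5 70.6 [0.4538 0.2954]
```

Nest yaw is about -10.2°, the seat about (0.523,-0.167) and the pivot (0.570,-0.176), all consistent with the stated sizes. Next I'll cage the knob loosely between the fingers.

```bash
python3 -m crank '[{"claw":0.42,"dx":0,"dy":0,"dz":0,"ax":0,"ay":0,"az":0.88},{"claw":0.42,"dx":0,"dy":0,"dz":0,"ax":0,"ay":0,"az":0.88},{"claw":0.42,"dx":-0.1,"dy":-0.93,"dz":0.5,"ax":0,"ay":0,"az":0},{"claw":0.42,"dx":-0.1,"dy":-0.93,"dz":1,"ax":0,"ay":0,"az":0},{"claw":0.42,"dx":-0.1,"dy":-0.93,"dz":1,"ax":0,"ay":0,"az":0},{"claw":0.42,"dx":0,"dy":0,"dz":1,"ax":0,"ay":0,"az":0},{"claw":0.42,"dx":0,"dy":0,"dz":1,"ax":0,"ay":0,"az":0},{"claw":0.42,"dx":0,"dy":0,"dz":1,"ax":0,"ay":0,"az":0}]'
python3 -m crank '[{"claw":0.42,"dx":0,"dy":0,"dz":0,"ax":0,"ay":0,"az":0},{"claw":0.42,"dx":0,"dy":0,"dz":0,"ax":0,"ay":0,"az":0}]'; python3 look.py k1; python3 - <<'E'
from h import *
from bench import r
s,c=pickle.load(open("k1.pkl","rb"));C=cam(c,s);h=hsv(c["color"]);H,S,V=h[...,0],h[...,1],h[...,2]
for b in blobs((H>7)&(H<18)&(S>190)&(V>90),30): print(b,ray(C,b[0],.08)[:2].round(4))
print(go(s,[.524,-.168,.079],np.radians(169.8)),s['joint_positions'])
E
```

```text
time: 3.55
ee_pos: [0.5241, -0.1657, 0.118]
eef_rot: [0.087, 0.996, 0.0, 0.0]
ft_force: [1.5, 0.3, 0.0]
width: 0.0415
grip_force: 0.0
time: 3.72
ee_pos: [0.5233, -0.1658, 0.1189]
eef_rot: [0.087, 0.996, 0.0, -0.001]
ft_force: [0.5, -0.0, 1.3]
width: 0.0294
grip_force: 0.0
3.72 [ 0.5233 -0.1658  0.1189] [-0.985  0.174  0.003] [-0.003  0.001 -1.   ]
([277.3, 212.5], 49, [255, 208, 41, 16]) [ 0.5018 -0.1598]
([265.1, 249.3], 729, [253, 231, 25, 40]) [ 0.5214 -0.17  ]
{'d(3cm units)': [-0.04, -0.07, 1.33], 'rot(6deg units)': [0.0, -0.03, 0.03], 'd_after_turn': [-0.04, -0.07, 1.33]} [-0.17222456  0.27530115  0.4589269   1.82221396 -0.13699068  1.07824314
  1.73292963]
```

View pics/k1.png

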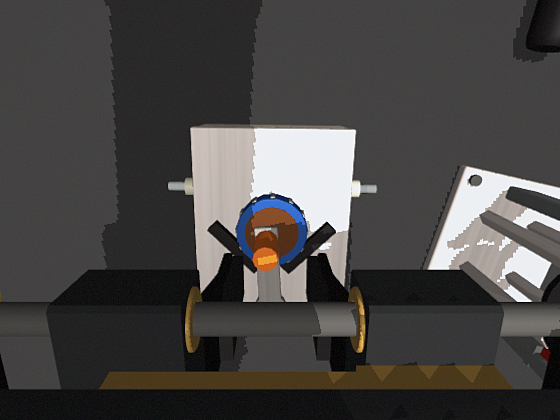

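The picture shows the knob top at about (265,259), so it is about 4 mm to the tool's -y. I'll shift, descend, and swing with the tool turning along.

```bash
python3 -m crank '[{"claw":0.42,"dx":0,"dy":-0.15,"dz":0.4,"ax":0,"ay":0,"az":0},{"claw":0.42,"dx":0,"dy":0,"dz":0.5,"ax":0,"ay":0,"az":0},{"claw":0.42,"dx":0,"dy":0,"dz":0.43,"ax":0,"ay":0,"az":0},{"claw":0.42,"dx":0,"dy":0,"dz":0,"ax":0,"ay":0,"az":0}]'
python3 -m crank '[{"claw":0.42,"dx":-0.008,"dy":-0.16,"dz":0,"ax":0,"ay":0,"az":-1},{"claw":0.42,"dx":-0.008,"dy":-0.16,"dz":0,"ax":0,"ay":0,"az":-1},{"claw":0.42,"dx":-0.008,"dy":-0.16,"dz":0,"ax":0,"ay":0,"az":-1},{"claw":0.42,"dx":-0.008,"dy":-0.16,"dz":0,"ax":0,"ay":0,"az":-1},{"claw":0.42,"dx":-0.008,"dy":-0.16,"dz":0,"ax":0,"ay":0,"az":-1},{"claw":0.42,"dx":-0.008,"dy":-0.16,"dz":0,"ax":0,"ay":0,"az":-1},{"claw":0.42,"dx":-0.008,"dy":-0.16,"dz":0,"ax":0,"ay":0,"az":-1}]'
python3 -m crank '[{"claw":0.42,"dx":-0.008,"dy":-0.16,"dz":0,"ax":0,"ay":0,"az":-1},{"claw":0.42,"dx":-0.008,"dy":-0.16,"dz":0,"ax":0,"ay":0,"az":-1},{"claw":0.42,"dx":-0.008,"dy":-0.16,"dz":0,"ax":0,"ay":0,"az":-1},{"claw":0.42,"dx":-0.008,"dy":-0.16,"dz":0,"ax":0,"ay":0,"az":-1},{"claw":0.42,"dx":-0.008,"dy":-0.16,"dz":0,"ax":0,"ay":0,"az":-1},{"claw":0.42,"dx":-0.008,"dy":-0.16,"dz":0,"ax":0,"ay":0,"az":-1},{"claw":0.42,"dx":0,"dy":-0.12,"dz":0,"ax":0,"ay":0,"az":0},{"claw":0.42,"dx":0,"dy":0,"dz":0,"ax":0,"ay":0,"az":0}]'
python3 - <<'E'
from h import *
from bench import r
s=r.read_state();print(s['ee_pos'],s['joint_positions'][6])
c=r.camera("top");cv2.imwrite("pics/t2.png",cv2.resize(c["color"][180:270,290:400],(550,450),interpolation=cv2.INTER_CUBIC)[:,:,::-1])
E
```

```text
time: 4.1
ee_pos: [0.5224, -0.1717, 0.0787]
eef_rot: [0.088, 0.996, 0.0, -0.0]
ft_force: [-0.0, 0.6, -0.1]
width: 0.0253
grip_force: 0.0
time: 4.68
ee_pos: [0.53, -0.2046, 0.0814]
eef_rot: [-0.277, 0.961, -0.0, 0.001]
ft_force: [0.5, 1.5, 0.3]
width: 0.0251
grip_force: 0.4
time: 5.35
ee_pos: [0.5364, -0.2181, 0.0673]
eef_rot: [-0.442, 0.897, 0.008, -0.013]
ft_force: [0.2, -0.5, 0.2]
width: 0.0252
grip_force: 0.0
[ 0.53638229 -0.21812404  0.06730803] 2.5978762043672328
```

Joint 7 reached its range limit (it turns the other way), so the swing stopped at about 60°. I'll level the tool, back off the joint a little and finish the push in translation.

```bash
python3 - <<'E'
from h import *
from bench import r
s=r.read_state();print(go(s,[.5364,-.2181,.079],np.radians(222)),go(s,[.556,-.219,.079],np.radians(222)),s['joint_positions'])
E
```

```text
{'d(3cm units)': [0.01, -0.0, -0.4], 'rot(6deg units)': [0.24, -0.2, 1.75], 'd_after_turn': [-0.0, -0.01, -0.4]} {'d(3cm units)': [-0.37, -0.54, -0.42], 'rot(6deg units)': [0.24, -0.2, 1.75], 'd_after_turn': [-0.47, -0.47, -0.4]} [ 0.73291298  0.45718407 -0.53203601  1.71536839  0.26460349  1.07276548
  2.59791854]
```

View pics/t2.png

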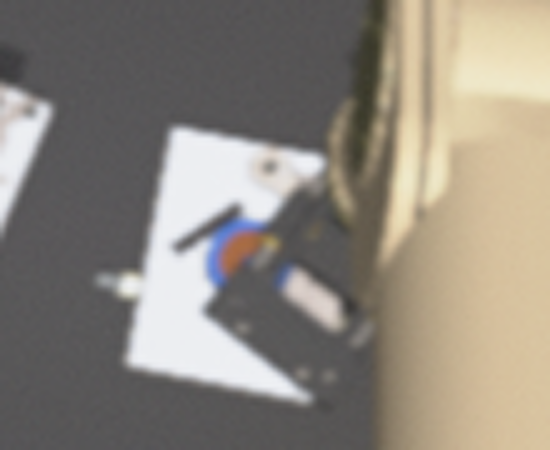

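The keeper has swung about 60° to -y with the used disc still in the nest. Next: level, then push the rest of the way.

```bash
python3 -m crank '[{"claw":0.42,"dx":0,"dy":0,"dz":-0.2,"ax":0.12,"ay":-0.1,"az":0.88},{"claw":0.42,"dx":0,"dy":0,"dz":-0.2,"ax":0.12,"ay":-0.1,"az":0.87},{"claw":0.42,"dx":-0.12,"dy":-0.12,"dz":0,"ax":0,"ay":0,"az":0},{"claw":0.42,"dx":-0.12,"dy":-0.12,"dz":0,"ax":0,"ay":0,"az":0},{"claw":0.42,"dx":-0.12,"dy":-0.12,"dz":0,"ax":0,"ay":0,"az":0},{"claw":0.42,"dx":-0.12,"dy":-0.12,"dz":0,"ax":0,"ay":0,"az":0},{"claw":0.42,"dx":0,"dy":-0.1,"dz":0,"ax":0,"ay":0,"az":0},{"claw":0.42,"dx":0,"dy":0,"dz":0,"ax":0,"ay":0,"az":0}]'
python3 - <<'E'
from h import *
from bench import r
s=r.read_state();print(s['ee_pos'],s['ft_force'],go(s,s['ee_pos'],np.radians(169.8)),s['joint_positions'])
E
```

```text
time: 6.07
ee_pos: [0.5593, -0.2193, 0.0781]
eef_rot: [-0.361, 0.933, 0.001, 0.0]
ft_force: [-0.9, -0.9, 0.6]
width: 0.0254
grip_force: 0.0
[ 0.55934528 -0.21926535  0.07808419] [-0.8524833  -0.87387956  0.64471856] {'d(3cm units)': [0.0, 0.0, 0.0], 'rot(6deg units)': [0.01, 0.0, 8.75], 'd_after_turn': [0.0, 0.0, 0.0]} [ 0.70281123  0.46187297 -0.50698651  1.67561964  0.24809235  1.06926656
  2.42949939]
```

```bash
python3 -m crank '[{"claw":0.42,"dx":0,"dy":0,"dz":-0.7,"ax":0,"ay":0,"az":0},{"claw":0.42,"dx":0,"dy":0,"dz":-1,"ax":0,"ay":0,"az":0},{"claw":-1,"dx":0,"dy":0,"dz":-1,"ax":0,"ay":0,"az":0.9},{"claw":-1,"dx":0,"dy":0,"dz":-1,"ax":0,"ay":0,"az":1},{"claw":-1,"dx":0,"dy":0,"dz":0,"ax":0,"ay":0,"az":1},{"claw":-1,"dx":0,"dy":0,"dz":0,"ax":0,"ay":0,"az":1},{"claw":-1,"dx":0,"dy":0,"dz":0,"ax":0,"ay":0,"az":1},{"claw":-1,"dx":0,"dy":0,"dz":0,"ax":0,"ay":0,"az":1}]'
python3 -m crank '[{"claw":-1,"dx":0,"dy":0,"dz":0,"ax":0,"ay":0,"az":1},{"claw":-1,"dx":0,"dy":0,"dz":0,"ax":0,"ay":0,"az":1},{"claw":-1,"dx":0,"dy":0,"dz":0,"ax":0,"ay":0,"az":0.88},{"claw":-1,"dx":0.5,"dy":0.75,"dz":0,"ax":0,"ay":0,"az":0},{"claw":-1,"dx":0.5,"dy":0.75,"dz":0,"ax":0,"ay":0,"az":0},{"claw":-1,"dx":0.5,"dy":0,"dz":0,"ax":0,"ay":0,"az":0},{"claw":-1,"dx":0,"dy":0,"dz":0,"ax":0,"ay":0,"az":0},{"claw":-1,"dx":0,"dy":0,"dz":0,"ax":0,"ay":0,"az":0}]'
python3 look.py n2
```

```text
time: 6.73
ee_pos: [0.5586, -0.2198, 0.1895]
eef_rot: [-0.057, 0.998, 0.0, 0.0]
ft_force: [0.5, 0.5, -0.5]
width: 0.0574
grip_force: 0.0
time: 7.4
ee_pos: [0.5223, -0.1674, 0.1898]
eef_rot: [0.091, 0.996, -0.0, 0.0]
ft_force: [0.2, -0.2, -0.0]
width: 0.0869
grip_force: 0.0
7.4 [ 0.5223 -0.1674  0.1898] [-0.984  0.181 -0.   ] [ 0. -0. -1.]
```

View pics/n2.png

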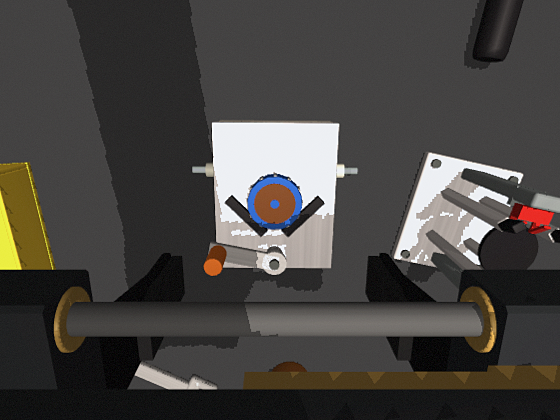

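Keeper fully aside (knob at (212,262), pivot at (275,262)). The used disc is bare at (275,202).

```bash
cat > d.py <<'E'
from h import *
def ring(n,box,zt,lo=100,hi=128):
    s,c=pickle.load(open(n+".pkl","rb"));C=cam(c,s);h=hsv(c["color"]);x0,y0,x1,y1=box
    m=np.zeros(h.shape[:2],np.uint8);q=h[y0:y1,x0:x1];m[y0:y1,x0:x1]=(q[...,0]>lo)&(q[...,0]<hi)&(q[...,1]>100)
    pts=np.argwhere(m)[:,::-1].astype(np.int32);hu=cv2.convexHull(pts)[:,0]
    P=np.array([ray(C,u,zt)[:2] for u in hu])
    (x,y),rr=cv2.minEnclosingCircle((P*1000).astype(np.float32));return s,np.array([x,y])/1000,rr
E
python3 - <<'E'
from d import *
s,p,rr=ring("n2",(240,165,312,238),.052);print("used",p,rr)
s,c=pickle.load(open("n2.pkl","rb"));C=cam(c,s)
print("pivot@61",ray(C,(275,262),.061)[:2],"back corners",ray(C,(212.5,122.5),.04)[:2],ray(C,(339.5,124),.04)[:2])
print(go(s,[*p,.05],np.radians(169.8)))
E
```

```text
used [ 0.52134308 -0.16627676] 23.271793365478516
pivot@61 [ 0.56842935 -0.17491307] back corners [ 0.45176121 -0.20327062] [ 0.47101128 -0.10538427]
{'d(3cm units)': [0.04, 0.03, 4.66], 'rot(6deg units)': [-0.0, 0.0, -0.04], 'd_after_turn': [0.04, 0.03, 4.66]}
```

```bash
python3 -m crank '[{"claw":-1,"dx":0.04,"dy":0.03,"dz":0.9,"ax":0,"ay":0,"az":0},{"claw":-1,"dx":0,"dy":0,"dz":1,"ax":0,"ay":0,"az":0},{"claw":-1,"dx":0,"dy":0,"dz":1,"ax":0,"ay":0,"az":0},{"claw":-1,"dx":0,"dy":0,"dz":0.9,"ax":0,"ay":0,"az":0},{"claw":-1,"dx":0,"dy":0,"dz":0.4,"ax":0,"ay":0,"az":0},{"claw":-1,"dx":0,"dy":0,"dz":0.16,"ax":0,"ay":0,"az":0},{"claw":-0.3,"dx":0,"dy":0,"dz":0,"ax":0,"ay":0,"az":0},{"claw":0.5,"dx":0,"dy":0,"dz":0,"ax":0,"ay":0,"az":0}]' 25
python3 -m crank '[{"claw":0.6,"dx":0,"dy":0,"dz":0,"ax":0,"ay":0,"az":0},{"claw":0.6,"dx":0,"dy":0,"dz":0,"ax":0,"ay":0,"az":0},{"claw":0.6,"dx":0,"dy":0,"dz":0,"ax":0,"ay":0,"az":0}]'
```

```text
time: 8.12
ee_pos: [0.5225, -0.1662, 0.0599]
eef_rot: [0.091, 0.996, 0.0, 0.001]
ft_force: [-0.3, 0.2, 0.4]
width: 0.0801
grip_force: 0.0
time: 8.37
ee_pos: [0.5221, -0.1661, 0.0598]
eef_rot: [0.091, 0.996, 0.0, 0.001]
ft_force: [1.2, 0.9, 0.4]
width: 0.0617
grip_force: 0.0
```

```bash
python3 -m crank '[{"claw":0.6,"dx":0,"dy":0,"dz":0.05,"ax":0,"ay":0,"az":0},{"claw":0.6,"dx":0,"dy":0,"dz":0,"ax":0,"ay":0,"az":0},{"claw":0.6,"dx":0,"dy":0,"dz":0,"ax":0,"ay":0,"az":0},{"claw":0.6,"dx":0,"dy":0,"dz":0,"ax":0,"ay":0,"az":0},{"claw":0.6,"dx":0,"dy":0,"dz":0,"ax":0,"ay":0,"az":0},{"claw":0.6,"dx":0,"dy":0,"dz":0,"ax":0,"ay":0,"az":0}]'
python3 -m crank '[{"claw":0.6,"dx":0,"dy":0,"dz":-0.5,"ax":0,"ay":0,"az":0},{"claw":0.6,"dx":0,"dy":0,"dz":-1,"ax":0,"ay":0,"az":0},{"claw":0.6,"dx":0,"dy":0,"dz":-1,"ax":0,"ay":0,"az":0},{"claw":0.6,"dx":0,"dy":0,"dz":-0.4,"ax":0,"ay":0,"az":0},{"claw":0.6,"dx":-0.13,"dy":-1,"dz":0,"ax":0,"ay":0,"az":0},{"claw":0.6,"dx":-0.13,"dy":-1,"dz":0,"ax":0,"ay":0,"az":0},{"claw":0.6,"dx":-0.13,"dy":-1,"dz":0,"ax":0,"ay":0,"az":0}]'
python3 -m crank '[{"claw":0.6,"dx":-0.13,"dy":-1,"dz":0,"ax":0,"ay":0,"az":0},{"claw":0.6,"dx":-0.13,"dy":-1,"dz":0,"ax":0,"ay":0,"az":0},{"claw":0.6,"dx":-0.13,"dy":-1,"dz":0,"ax":0,"ay":0,"az":0},{"claw":0.6,"dx":-0.13,"dy":-1,"dz":0,"ax":0,"ay":0,"az":0},{"claw":0.6,"dx":-0.13,"dy":-1,"dz":0,"ax":0,"ay":0,"az":0},{"claw":0.6,"dx":-0.13,"dy":-1,"dz":0,"ax":0,"ay":0,"az":0},{"claw":0.6,"dx":0,"dy":-0.1,"dz":0,"ax":0,"ay":0,"az":0},{"claw":0.6,"dx":0,"dy":0,"dz":0,"ax":0,"ay":0,"az":0}]'
python3 look.py tub; python3 - <<'E'
from h import *
s,c=pickle.load(open("tub.pkl","rb"));C=cam(c,s);h=hsv(c["color"]);H,S,V=h[...,0],h[...,1],h[...,2]
m=((H>22)&(H<35)&(S>150)&(V>60)).astype(np.uint8)
for b in blobs(m,300): print(b)
E
```

```text
time: 8.87
ee_pos: [0.5213, -0.1664, 0.0575]
eef_rot: [0.091, 0.996, -0.0, -0.0]
ft_force: [-3.1, -2.6, 5.3]
width: 0.0425
grip_force: 25.9
time: 9.45
ee_pos: [0.5169, -0.257, 0.1442]
eef_rot: [0.09, 0.996, 0.0, 0.0]
ft_force: [0.7, -0.2, -0.8]
width: 0.0432
grip_force: 25.0
time: 10.12
ee_pos: [0.5055, -0.4426, 0.1428]
eef_rot: [0.092, 0.996, 0.0, -0.001]
ft_force: [0.9, 0.6, -0.2]
width: 0.0429
grip_force: 25.0
10.12 [ 0.5055 -0.4426  0.1428] [-0.983  0.184  0.001] [-0.001  0.001 -1.   ]
([255.6, 191.3], 13664, [177, 133, 175, 146])
```

View pics/tub.png

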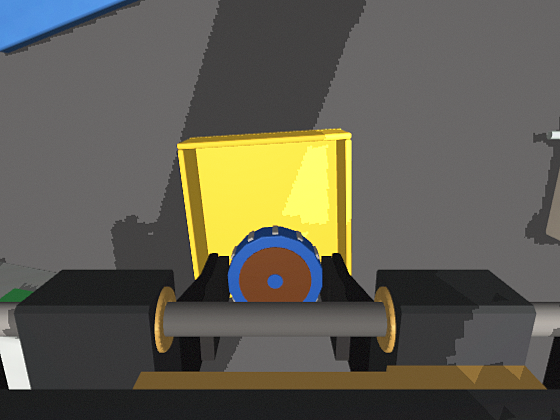

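The disc is held over the tub, laterally centred. I'll lower it and open partly, since fully open fingers would hit the walls.

```bash
python3 -m crank '[{"claw":0.6,"dx":0,"dy":-0.1,"dz":1,"ax":0,"ay":0,"az":0},{"claw":0.6,"dx":0,"dy":0,"dz":1,"ax":0,"ay":0,"az":0},{"claw":0.6,"dx":0,"dy":0,"dz":1,"ax":0,"ay":0,"az":0},{"claw":0.6,"dx":0,"dy":0,"dz":0.45,"ax":0,"ay":0,"az":0},{"claw":-0.25,"dx":0,"dy":0,"dz":0,"ax":0,"ay":0,"az":0},{"claw":-0.25,"dx":0,"dy":0,"dz":0,"ax":0,"ay":0,"az":0},{"claw":-0.25,"dx":0,"dy":0,"dz":0,"ax":0,"ay":0,"az":0},{"claw":-0.25,"dx":0,"dy":0,"dz":0,"ax":0,"ay":0,"az":0}]'
python3 -m crank '[{"claw":-0.25,"dx":0,"dy":0,"dz":-1,"ax":0,"ay":0,"az":0},{"claw":-0.25,"dx":0,"dy":0,"dz":-1,"ax":0,"ay":0,"az":0},{"claw":-0.25,"dx":0,"dy":0,"dz":-1,"ax":0,"ay":0,"az":0},{"claw":-0.25,"dx":0,"dy":0,"dz":-1,"ax":0,"ay":0,"az":0},{"claw":-1,"dx":0,"dy":1,"dz":-1,"ax":0,"ay":0,"az":0},{"claw":-1,"dx":0,"dy":1,"dz":-1,"ax":0,"ay":0,"az":0},{"claw":-1,"dx":0,"dy":1,"dz":0,"ax":0,"ay":0,"az":0},{"claw":-1,"dx":0,"dy":1,"dz":0,"ax":0,"ay":0,"az":0}]'
python3 look.py tub2; python3 - <<'E'
from h import *
from bench import r
import json
s,c=pickle.load(open("tub2.pkl","rb"))
C=cam(c,s);h=hsv(c["color"]);H,S,V=h[...,0],h[...,1],h[...,2]
for n,m in(("tub",(H>22)&(H<35)&(S>150)&(V>60)),("brown",(H>5)&(H<17)&(S>100)&(V>50)&(V<200))):
    for b in blobs(m,150): print(n,b,ray(C,b[0],.018)[:2])
t=r.camera("top");h=hsv(t["color"]);m=np.zeros(h.shape[:2],bool);m[210:270,418:478]=1
h=h*m[...,None];print("top blue in tub",blobs((h[...,0]>100)&(h[...,0]<128)&(h[...,1]>90),5),blobs((h[...,0]>5)&(h[...,0]<18)&(h[...,1]>90)&(h[...,2]<190),15))
E
```

```text
time: 10.83
ee_pos: [0.5074, -0.4442, 0.043]
eef_rot: [0.091, 0.996, -0.001, 0.001]
ft_force: [0.3, 0.4, 0.2]
width: 0.0534
grip_force: 0.0
time: 11.5
ee_pos: [0.5291, -0.326, 0.2238]
eef_rot: [0.091, 0.996, -0.001, 0.003]
ft_force: [0.7, 0.5, -0.5]
width: 0.073
grip_force: 0.0
11.5 [ 0.5291 -0.326   0.2238] [-0.983  0.181 -0.006] [ 0.006 -0.003 -1.   ]
tub ([132.3, 183.2], 9027, [63, 119, 154, 134]) [ 0.50295152 -0.46208304]
brown ([153.7, 181.1], 786, [138, 165, 33, 33]) [ 0.50472832 -0.44096691]
brown ([402.7, 198.7], 220, [394, 190, 25, 22]) [ 0.56644195 -0.20419866]
top blue in tub [] []
```

The used disc is in the tub (brown at (0.505,-0.441)). Now I'll fly to the blue disc, looking at the magazine on the way.

```bash
python3 -m crank '[{"claw":-1,"dx":0.1,"dy":1,"dz":0,"ax":0,"ay":0,"az":0},{"claw":-1,"dx":0.1,"dy":1,"dz":0,"ax":0,"ay":0,"az":0},{"claw":-1,"dx":0.1,"dy":1,"dz":0,"ax":0,"ay":0,"az":0},{"claw":-1,"dx":0.1,"dy":1,"dz":0,"ax":0,"ay":0,"az":0},{"claw":-1,"dx":0.1,"dy":1,"dz":0,"ax":0,"ay":0,"az":0},{"claw":-1,"dx":0.1,"dy":1,"dz":0,"ax":0,"ay":0,"az":0},{"claw":-1,"dx":0.1,"dy":1,"dz":0,"ax":0,"ay":0,"az":0},{"claw":-1,"dx":0,"dy":1,"dz":0,"ax":0,"ay":0,"az":0}]'
python3 -m crank '[{"claw":-1,"dx":-0.8,"dy":1,"dz":0,"ax":0,"ay":0,"az":0},{"claw":-1,"dx":-0.8,"dy":1,"dz":0,"ax":0,"ay":0,"az":0},{"claw":-1,"dx":0,"dy":1,"dz":0,"ax":0,"ay":0,"az":0},{"claw":-1,"dx":0,"dy":0,"dz":0,"ax":0,"ay":0,"az":0},{"claw":-1,"dx":0,"dy":0,"dz":0,"ax":0,"ay":0,"az":0}]'
python3 look.py mag
python3 -m crank '[{"claw":-1,"dx":0.4,"dy":1,"dz":0,"ax":0,"ay":0,"az":0},{"claw":-1,"dx":0.4,"dy":1,"dz":0,"ax":0,"ay":0,"az":0},{"claw":-1,"dx":0.4,"dy":1,"dz":0,"ax":0,"ay":0,"az":0},{"claw":-1,"dx":0.4,"dy":1,"dz":0,"ax":0,"ay":0,"az":0},{"claw":-1,"dx":0.4,"dy":1,"dz":0,"ax":0,"ay":0,"az":0},{"claw":-1,"dx":0.4,"dy":1,"dz":0,"ax":0,"ay":0,"az":0},{"claw":-1,"dx":0.3,"dy":1,"dz":0,"ax":0,"ay":0,"az":0},{"claw":-1,"dx":0.3,"dy":1,"dz":0,"ax":0,"ay":0,"az":0}]'
python3 -m crank '[{"claw":-1,"dx":0.3,"dy":1,"dz":0.5,"ax":0,"ay":0,"az":0},{"claw":-1,"dx":0,"dy":1,"dz":0.5,"ax":0,"ay":0,"az":0},{"claw":-1,"dx":0,"dy":0.8,"dz":0,"ax":0,"ay":0,"az":0},{"claw":-1,"dx":0,"dy":0,"dz":0,"ax":0,"ay":0,"az":0},{"claw":-1,"dx":0,"dy":0,"dz":0,"ax":0,"ay":0,"az":0}]'
python3 look.py b1; python3 - <<'E'
from d import *
s,c=pickle.load(open("b1.pkl","rb"));C=cam(c,s);u,v=pix(C,[.577,.335,.015]);print(u,v)
s,p,rr=ring("b1",(int(u)-45,int(v)-45,int(u)+45,int(v)+45),.015);print(p,rr,go(s,[*p,.022],np.radians(169.8)))
E
```

```text
time: 12.27
ee_pos: [0.5505, -0.0858, 0.2213]
eef_rot: [0.091, 0.996, -0.0, 0.001]
ft_force: [1.5, -0.2, -0.4]
width: 0.0872
grip_force: 0.0
time: 12.68
ee_pos: [0.6144, -0.0048, 0.2208]
eef_rot: [0.089, 0.996, 0.001, 0.001]
ft_force: [-0.2, -1.4, 0.3]
width: 0.087
grip_force: 0.0
12.68 [ 0.6144 -0.0048  0.2208] [-0.984  0.177 -0.001] [ 0.001  0.001 -1.   ]
time: 13.4
ee_pos: [0.5692, 0.2446, 0.2209]
eef_rot: [0.092, 0.996, -0.0, 0.001]
ft_force: [0.9, -0.3, 0.3]
width: 0.0873
grip_force: 0.0
time: 13.82
ee_pos: [0.5754, 0.3293, 0.1902]
eef_rot: [0.091, 0.996, 0.0, 0.0]
ft_force: [0.7, -1.1, -0.3]
width: 0.0868
grip_force: 0.0
13.82 [0.5754 0.3293 0.1902] [-0.984  0.181  0.   ] [ 0.     0.001 -1.   ]
280.3030863453734 193.42161199887187
[0.57747864 0.33569342] 22.95923614501953 {'d(3cm units)': [-0.03, 0.22, 5.61], 'rot(6deg units)': [0.0, -0.0, -0.03], 'd_after_turn': [-0.03, 0.22, 5.61]}
```

View pics/mag.png

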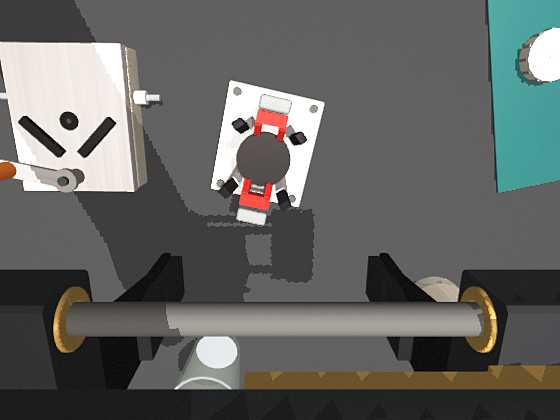

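The magazine view shows the base corners at about (231,80), (325,102), (298,207) and (212,190), the follower centre at (263,158), and a clean empty nest. I'll grasp the blue disc by its upper part.

```bash
python3 -m crank '[{"claw":-1,"dx":-0.03,"dy":0.22,"dz":1,"ax":0,"ay":0,"az":0},{"claw":-1,"dx":0,"dy":0,"dz":1,"ax":0,"ay":0,"az":0},{"claw":-1,"dx":0,"dy":0,"dz":1,"ax":0,"ay":0,"az":0},{"claw":-1,"dx":0,"dy":0,"dz":1,"ax":0,"ay":0,"az":0},{"claw":-0.6,"dx":0,"dy":0,"dz":0.9,"ax":0,"ay":0,"az":0},{"claw":-0.3,"dx":0,"dy":0,"dz":0.5,"ax":0,"ay":0,"az":0},{"claw":-0.3,"dx":0,"dy":0,"dz":0.2,"ax":0,"ay":0,"az":0},{"claw":-0.3,"dx":0,"dy":0,"dz":0,"ax":0,"ay":0,"az":0}]' 25
python3 - <<'E'
from h import *
from bench import r
s=r.read_state();print(go(s,[.5775,.3357,.0215],np.radians(169.8)))
E
```

```text
time: 14.53
ee_pos: [0.5776, 0.3344, 0.0216]
eef_rot: [0.092, 0.996, -0.0, -0.0]
ft_force: [-2.1, 0.6, 0.2]
width: 0.0679
grip_force: 0.0
{'d(3cm units)': [0.01, 0.04, 0.0], 'rot(6deg units)': [-0.01, -0.01, -0.05], 'd_after_turn': [0.01, 0.04, 0.0]}
```

```bash
python3 -m crank '[{"claw":0.5,"dx":0,"dy":0.04,"dz":0,"ax":0,"ay":0,"az":0},{"claw":0.5,"dx":0,"dy":0,"dz":0,"ax":0,"ay":0,"az":0},{"claw":0.5,"dx":0,"dy":0,"dz":0,"ax":0,"ay":0,"az":0},{"claw":0.5,"dx":0,"dy":0,"dz":0,"ax":0,"ay":0,"az":0},{"claw":0.5,"dx":0,"dy":0,"dz":0,"ax":0,"ay":0,"az":0},{"claw":0.5,"dx":0,"dy":0,"dz":0,"ax":0,"ay":0,"az":0}]'
python3 -m crank '[{"claw":0.5,"dx":0,"dy":0,"dz":-0.5,"ax":0,"ay":0,"az":0},{"claw":0.5,"dx":0,"dy":0,"dz":-1,"ax":0,"ay":0,"az":0},{"claw":0.5,"dx":0,"dy":0,"dz":-1,"ax":0,"ay":0,"az":0},{"claw":0.5,"dx":0,"dy":0,"dz":-1,"ax":0,"ay":0,"az":0},{"claw":0.5,"dx":0,"dy":0,"dz":-1,"ax":0,"ay":0,"az":0},{"claw":0.5,"dx":0,"dy":0,"dz":-0.5,"ax":0,"ay":0,"az":0},{"claw":0.5,"dx":0,"dy":0,"dz":0,"ax":0,"ay":0,"az":0}]'
python3 look.py b2
python3 - <<'E'
from h import *
s,c=pickle.load(open("b2.pkl","rb"))
print(go(s,[.507,-.164,.17],np.radians(169.5)))
s,c=pickle.load(open("mag.pkl","rb"));C=cam(c,s);h=hsv(c["color"]);H,S,V=h[...,0],h[...,1],h[...,2]
box=np.zeros(H.shape,bool);box[75:228,205:330]=1
red=box&((H<6)|(H>174))&(S>150)&(V>70)
R=[b for b in blobs(red,60)];print(R)
P=[ray(C,b[0],.1)[:2] for b in R];print(P)
blk=np.zeros(H.shape,np.uint8);blk[125:192,230:296]=((V<80)&(S<80))[125:192,230:296];blk=cv2.morphologyEx(blk,cv2.MORPH_OPEN,np.ones((9,9)))
k=max(cv2.findContours(blk,0,2)[0],key=cv2.contourArea);(x,y),rr=cv2.minEnclosingCircle(k);print("follower",x,y,rr,ray(C,(x,y),.091)[:2])
print("rails@.12",[ray(C,u,.12)[:2].round(4).tolist() for u in((242,125),(298,137),(228,188),(284,199))],ray(C,(263,162.3),.12)[:2])
print("base@.01",[ray(C,u,.01)[:2].round(4).tolist() for u in((231,80),(325,102),(298,207),(212,190))])
E
```

```text
time: 15.03
ee_pos: [0.5782, 0.3376, 0.0234]
eef_rot: [0.091, 0.996, 0.001, 0.001]
ft_force: [-0.9, -0.9, 6.8]
width: 0.0428
grip_force: 25.0
time: 15.62
ee_pos: [0.5788, 0.3384, 0.1779]
eef_rot: [0.091, 0.996, 0.002, 0.003]
ft_force: [0.1, 0.9, 0.6]
width: 0.0422
grip_force: 25.0
15.62 [0.5788 0.3384 0.1779] [-0.983  0.181 -0.005] [ 0.006  0.004 -1.   ]
{'d(3cm units)': [-0.67, -16.9, 0.17], 'rot(6deg units)': [0.05, 0.05, 0.01], 'd_after_turn': [-0.7, -16.9, 0.26]}
[([270.8, 122.4], 556, [253, 110, 35, 31]), ([255.1, 196.4], 589, [239, 178, 34, 33])]
[array([0.55068436, 0.00484484]), array([ 0.60178515, -0.01655055])]Traceback (most recent call last):
  File "<stdin>", line 10, in <module>
ValueError: max() iterable argument is empty
```

```bash
python3 -m crank '[{"claw":0.5,"dx":0,"dy":-1,"dz":0,"ax":0.05,"ay":0.05,"az":0},{"claw":0.5,"dx":0,"dy":-1,"dz":0,"ax":0,"ay":0,"az":0},{"claw":0.5,"dx":0,"dy":-1,"dz":0,"ax":0,"ay":0,"az":0},{"claw":0.5,"dx":0,"dy":-1,"dz":0,"ax":0,"ay":0,"az":0},{"claw":0.5,"dx":0,"dy":-1,"dz":0,"ax":0,"ay":0,"az":0},{"claw":0.5,"dx":0,"dy":-1,"dz":0,"ax":0,"ay":0,"az":0},{"claw":0.5,"dx":0,"dy":-1,"dz":0,"ax":0,"ay":0,"az":0},{"claw":0.5,"dx":0,"dy":-1,"dz":0,"ax":0,"ay":0,"az":0}]'
python3 -m crank '[{"claw":0.5,"dx":0,"dy":-1,"dz":0,"ax":0,"ay":0,"az":0},{"claw":0.5,"dx":0,"dy":-1,"dz":0,"ax":0,"ay":0,"az":0},{"claw":0.5,"dx":0,"dy":-1,"dz":0,"ax":0,"ay":0,"az":0},{"claw":0.5,"dx":0,"dy":-1,"dz":0,"ax":0,"ay":0,"az":0},{"claw":0.5,"dx":0,"dy":-1,"dz":0,"ax":0,"ay":0,"az":0},{"claw":0.5,"dx":0,"dy":-1,"dz":0,"ax":0,"ay":0,"az":0},{"claw":0.5,"dx":0,"dy":-1,"dz":0,"ax":0,"ay":0,"az":0},{"claw":0.5,"dx":0,"dy":-1,"dz":0,"ax":0,"ay":0,"az":0}]'
python3 -m crank '[{"claw":0.5,"dx":-0.1,"dy":-0.8,"dz":1,"ax":0,"ay":0,"az":0},{"claw":0.5,"dx":0,"dy":0,"dz":1,"ax":0,"ay":0,"az":0},{"claw":0.5,"dx":0,"dy":0,"dz":1,"ax":0,"ay":0,"az":0},{"claw":0.5,"dx":0,"dy":0,"dz":0,"ax":0,"ay":0,"az":0},{"claw":0.5,"dx":0,"dy":0,"dz":0,"ax":0,"ay":0,"az":0}]'
python3 look.py b3
python3 - <<'E'
from h import *
s,c=pickle.load(open("b3.pkl","rb"))
print(go(s,[.4918,-.1608,.0615],np.radians(169.5)),s['joint_positions'])
E
```

```text
time: 16.33
ee_pos: [0.5328, 0.0994, 0.1721]
eef_rot: [0.091, 0.996, -0.002, -0.004]
ft_force: [0.8, -0.2, 0.6]
width: 0.0427
grip_force: 25.0
time: 17.0
ee_pos: [0.4894, -0.1363, 0.1734]
eef_rot: [0.091, 0.996, -0.002, -0.004]
ft_force: [1.1, -0.2, -0.8]
width: 0.0424
grip_force: 25.0
time: 17.42
ee_pos: [0.4872, -0.1589, 0.0831]
eef_rot: [0.091, 0.996, -0.001, -0.005]
ft_force: [0.0, 0.9, -0.0]
width: 0.0424
grip_force: 25.0
17.42 [ 0.4872 -0.1589  0.0831] [-0.984  0.181  0.01 ] [-0.01  -0.002 -1.   ]
{'d(3cm units)': [-0.17, -0.03, 0.72], 'rot(6deg units)': [-0.03, -0.09, 0.02], 'd_after_turn': [-0.16, -0.03, 0.72]} [ 0.58907841  0.26607655 -0.40961167  1.89979131  0.12840095  1.01016145
  1.5120671 ]
```

View pics/b3.png

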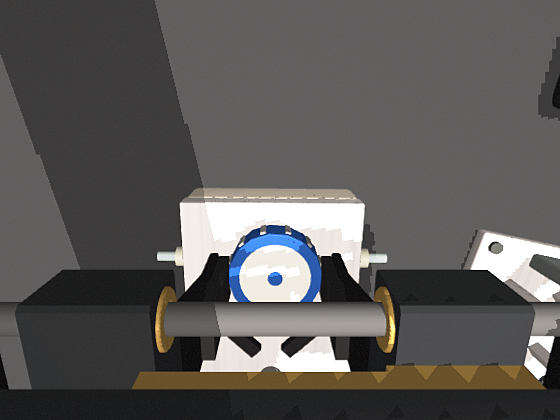

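The blue disc is held level, with its membrane centre at (275,279), in line with the V. I'll descend and slide it in.

```bash
python3 -m crank '[{"claw":0.5,"dx":-0.16,"dy":-0.03,"dz":0.3,"ax":-0.03,"ay":-0.09,"az":0},{"claw":0.5,"dx":0,"dy":0,"dz":0.4,"ax":0,"ay":0,"az":0},{"claw":0.5,"dx":0,"dy":0,"dz":0,"ax":0,"ay":0,"az":0},{"claw":0.5,"dx":-0.3,"dy":0,"dz":0,"ax":0,"ay":0,"az":0},{"claw":0.5,"dx":-0.3,"dy":0,"dz":0,"ax":0,"ay":0,"az":0},{"claw":0.5,"dx":-0.2,"dy":0,"dz":0,"ax":0,"ay":0,"az":0},{"claw":0.5,"dx":0,"dy":0,"dz":0,"ax":0,"ay":0,"az":0}]'
python3 - <<'E'
from h import *
from bench import r
s=r.read_state();print(go(s,[.5213,-.1663,.0615],np.radians(169.5)))
E
```

```text
time: 18.05
ee_pos: [0.5188, -0.1658, 0.0639]
eef_rot: [0.091, 0.996, -0.001, 0.003]
ft_force: [-0.2, 0.0, 0.3]
width: 0.0428
grip_force: 25.0
{'d(3cm units)': [-0.09, -0.0, 0.08], 'rot(6deg units)': [-0.01, 0.05, 0.02], 'd_after_turn': [-0.09, -0.0, 0.08]}
```

```bash
python3 -m crank '[{"claw":0.5,"dx":0,"dy":0,"dz":0.08,"ax":0,"ay":0.05,"az":0},{"claw":0.5,"dx":-0.05,"dy":0,"dz":0,"ax":0,"ay":0,"az":0},{"claw":0.5,"dx":0,"dy":0,"dz":0,"ax":0,"ay":0,"az":0}]'
python3 -m crank '[{"claw":0.5,"dx":-0.05,"dy":0,"dz":0,"ax":0,"ay":0,"az":0},{"claw":0.5,"dx":0,"dy":0,"dz":0,"ax":0,"ay":0,"az":0}]'
python3 -m crank '[{"claw":0.5,"dx":-0.05,"dy":0,"dz":0,"ax":0,"ay":0,"az":0},{"claw":0.5,"dx":0,"dy":0,"dz":0,"ax":0,"ay":0,"az":0}]'
python3 -m crank '[{"claw":0.5,"dx":-0.05,"dy":0,"dz":0,"ax":0,"ay":0,"az":0},{"claw":0.5,"dx":0,"dy":0,"dz":0,"ax":0,"ay":0,"az":0}]'
```

```text
time: 18.3
ee_pos: [0.5182, -0.166, 0.0606]
eef_rot: [0.091, 0.996, -0.001, -0.001]
ft_force: [-0.3, 0.5, -0.6]
width: 0.0424
grip_force: 25.0
time: 18.47
ee_pos: [0.5199, -0.1663, 0.0609]
eef_rot: [0.091, 0.996, -0.001, -0.001]
ft_force: [0.3, -0.3, -0.4]
width: 0.0426
grip_force: 25.0
time: 18.63
ee_pos: [0.5212, -0.1666, 0.0608]
eef_rot: [0.091, 0.996, -0.001, -0.001]
ft_force: [-0.1, -0.2, -1.3]
width: 0.0424
grip_force: 25.0
time: 18.8
ee_pos: [0.5219, -0.1672, 0.0605]
eef_rot: [0.091, 0.996, -0.001, -0.002]
ft_force: [-5.0, -0.8, 2.1]
width: 0.0424
grip_force: 25.0
```

```bash
python3 -m crank '[{"claw":0.5,"dx":-0.04,"dy":0,"dz":0,"ax":0,"ay":0,"az":0},{"claw":0.5,"dx":0,"dy":0,"dz":0,"ax":0,"ay":0,"az":0}]'
python3 -m crank '[{"claw":-0.1,"dx":0,"dy":0,"dz":0,"ax":0,"ay":0,"az":0},{"claw":-0.1,"dx":0,"dy":0,"dz":0,"ax":0,"ay":0,"az":0},{"claw":-0.4,"dx":0,"dy":0,"dz":0,"ax":0,"ay":0,"az":0},{"claw":-0.6,"dx":0,"dy":0,"dz":0,"ax":0,"ay":0,"az":0},{"claw":-0.6,"dx":0,"dy":0,"dz":-0.5,"ax":0,"ay":0,"az":0},{"claw":-0.6,"dx":0,"dy":0,"dz":-1,"ax":0,"ay":0,"az":0},{"claw":-0.6,"dx":0,"dy":0,"dz":-1,"ax":0,"ay":0,"az":0},{"claw":-0.6,"dx":0,"dy":0,"dz":-1,"ax":0,"ay":0,"az":0}]'
python3 -m crank '[{"claw":0.42,"dx":0,"dy":0,"dz":-0.7,"ax":0,"ay":0,"az":0},{"claw":0.42,"dx":0,"dy":0,"dz":0,"ax":0,"ay":0,"az":0},{"claw":0.42,"dx":0,"dy":0,"dz":0,"ax":0,"ay":0,"az":0}]'
python3 look.py n3; python3 - <<'E'
from d import *
s,c=pickle.load(open("n3.pkl","rb"));C=cam(c,s);u,v=pix(C,[.5213,-.1663,.052])
s,p,rr=ring("n3",(int(u)-40,int(v)-40,int(u)+40,int(v)+40),.052);print(p,rr)
h=hsv(c["color"]);H,S,V=h[...,0],h[...,1],h[...,2]
for b in blobs((H>4)&(H<18)&(S>190)&(V>90),100): print(b,ray(C,b[0],.078)[:2].round(4))
E
```

```text
time: 18.97
ee_pos: [0.5222, -0.1675, 0.0604]
eef_rot: [0.091, 0.996, -0.001, -0.003]
ft_force: [-9.3, -1.2, 4.7]
width: 0.0428
grip_force: 25.0
time: 19.63
ee_pos: [0.5241, -0.1665, 0.1671]
eef_rot: [0.091, 0.996, -0.0, -0.001]
ft_force: [1.3, -0.5, 0.1]
width: 0.0688
grip_force: 0.0
time: 19.88
ee_pos: [0.5249, -0.1669, 0.188]
eef_rot: [0.091, 0.996, -0.001, 0.001]
ft_force: [0.1, -0.4, -0.8]
width: 0.057
grip_force: 0.0
19.88 [ 0.5249 -0.1669  0.188 ] [-0.984  0.181 -0.002] [ 0.001 -0.002 -1.   ]
[ 0.52266559 -0.16374187] 25.086782455444336
([216.0, 254.2], 281, [206, 243, 19, 29]) [ 0.5486 -0.2159]
```

```bash
python3 -c "
import cv2;a=cv2.imread('pics/n3.png')[110:290,180:370];cv2.imwrite('pics/n3c.png',cv2.resize(a,(570,540),interpolation=cv2.INTER_CUBIC))"
```

```text
(no output)
```

View pics/n3c.png

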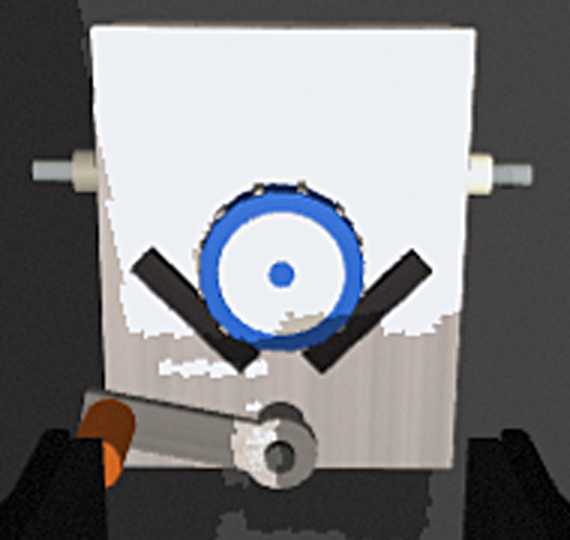

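The disc sits flat in the V, touching both rails. Its centre dot is at crop (281,274). I'll compare its centre dot with the used disc's dot when that one was home, and compute the knob approach.

```bash
python3 - <<'E'
from h import *
for n,(x,y) in(("n2",(275,202)),("n3",(274,201))):
    s,c=pickle.load(open(n+".pkl","rb"));C=cam(c,s);h=hsv(c["color"])[y-8:y+9,x-8:x+9]
    for b in blobs((h[...,0]>100)&(h[...,0]<128)&(h[...,1]>120),8): print(n,b[1],ray(C,np.array(b[0])+[x-8,y-8],.054)[:2].round(4))
print("knob px",ray(C,(216,250),.083)[:2], "pivot",ray(C,(180+279/3,110+455/3),.061)[:2])
print("knob bottom-ish",[ray(C,(180+u/3,110+v/3),.089)[:2].round(4).tolist() for u,v in((93,448),(122,480))])
E
```

```text
n2 55 [ 0.5217 -0.1669]
n3 52 [ 0.5218 -0.1669]
knob px [ 0.5433745  -0.21388675] pivot [ 0.56987512 -0.17608655]
knob bottom-ish [[0.5476, -0.2177], [0.5572, -0.2126]]
```

Same centre to within 0.1 mm, so the disc is home. Now I'll turn to take the knob again, at the same yaw as I left it (222°).

```bash
python3 -m crank '[{"claw":0.4,"dx":-0.9,"dy":0,"dz":0,"ax":0,"ay":0,"az":-1},{"claw":0.4,"dx":0,"dy":-0.8,"dz":0,"ax":0,"ay":0,"az":-1},{"claw":0.4,"dx":0,"dy":-0.8,"dz":0,"ax":0,"ay":0,"az":-1},{"claw":0.4,"dx":0,"dy":0,"dz":0,"ax":0,"ay":0,"az":-1},{"claw":0.4,"dx":0,"dy":0,"dz":0,"ax":0,"ay":0,"az":-1},{"claw":0.4,"dx":0,"dy":0,"dz":0,"ax":0,"ay":0,"az":-1},{"claw":0.4,"dx":0,"dy":0,"dz":0,"ax":0,"ay":0,"az":-1},{"claw":0.4,"dx":0,"dy":0,"dz":0,"ax":0,"ay":0,"az":-1}]'
python3 -m crank '[{"claw":0.4,"dx":0,"dy":0,"dz":0.9,"ax":0,"ay":0,"az":-0.7},{"claw":0.4,"dx":0,"dy":0,"dz":0.9,"ax":0,"ay":0,"az":0},{"claw":0.4,"dx":0,"dy":0,"dz":0,"ax":0,"ay":0,"az":0}]'
python3 look.py k2; python3 - <<'E'
from h import *
s,c=pickle.load(open("k2.pkl","rb"));C=cam(c,s);h=hsv(c["color"]);H,S,V=h[...,0],h[...,1],h[...,2]
for b in blobs((H>4)&(H<18)&(S>190)&(V>90),100): print(b,ray(C,b[0],.078)[:2].round(4))
print(go(s,[.554,-.219,.079],np.radians(220)),s['joint_positions'][6])
E
```

```text
time: 20.6
ee_pos: [0.5488, -0.2194, 0.185]
eef_rot: [-0.325, 0.946, 0.001, -0.002]
ft_force: [-0.7, 0.8, -0.5]
width: 0.0262
grip_force: 0.0
time: 20.85
ee_pos: [0.5459, -0.2187, 0.1264]
eef_rot: [-0.357, 0.934, 0.003, -0.004]
ft_force: [-0.9, -0.6, -0.1]
width: 0.0259
grip_force: 0.0
20.85 [ 0.5459 -0.2187  0.1264] [-0.746 -0.666  0.006] [-0.01   0.003 -1.   ]
([267.2, 251.1], 755, [255, 232, 25, 38]) [ 0.5512 -0.2181]
{'d(3cm units)': [-0.2, -0.2, 1.58], 'rot(6deg units)': [0.08, -0.06, 0.3], 'd_after_turn': [-0.2, -0.18, 1.58]} 2.4600466676764547
```

View pics/k2.png

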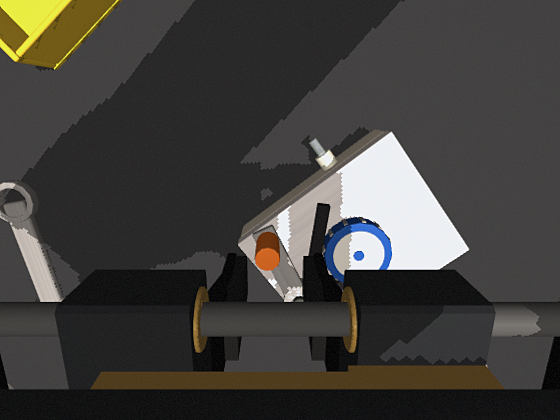

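The knob is at (267,251), i.e. about (0.552,-0.218), and the disc is still seated. I'll work out the return arc.

```bash
python3 - <<'E'
import numpy as np
piv=np.array([.5699,-.1761]);N=13
th=np.radians(np.linspace(247,168,N+1));yaw=np.radians(np.linspace(220,169.8,N+1))
P=piv+.046*np.c_[np.cos(th),np.sin(th)]
for i in range(N):
    y=yaw[i];X=np.array([np.cos(y),np.sin(y)]);Y=np.array([np.sin(y),-np.cos(y)]);d=P[i+1]-P[i]
    print((d@X/.03).round(3),(d@Y/.03).round(3),np.degrees((yaw[i]-yaw[i+1])/6).round(2))
print(P[0],P[-1])
E
```

```text
0.066 0.149 0.64
0.06 0.151 0.64
0.054 0.153 0.64
0.048 0.155 0.64
0.042 0.157 0.64
0.036 0.158 0.64
0.03 0.16 0.64
0.024 0.161 0.64
0.018 0.162 0.64
0.011 0.162 0.64
0.005 0.162 0.64
-0.001 0.163 0.64
-0.007 0.162 0.64
[ 0.55192637 -0.21844322] [ 0.52490521 -0.16653606]
```

```bash
python3 -m crank '[{"claw":0.4,"dx":-0.16,"dy":-0.15,"dz":0.4,"ax":0.08,"ay":-0.06,"az":0.3},{"claw":0.4,"dx":0,"dy":0,"dz":0.6,"ax":0,"ay":0,"az":0},{"claw":0.4,"dx":0,"dy":0,"dz":0.58,"ax":0,"ay":0,"az":0},{"claw":0.5,"dx":0,"dy":0,"dz":0,"ax":0,"ay":0,"az":0},{"claw":0.5,"dx":0,"dy":0,"dz":0,"ax":0,"ay":0,"az":0}]' 5
```

```text
time: 21.32
ee_pos: [0.5562, -0.2199, 0.0859]
eef_rot: [-0.342, 0.94, -0.003, 0.003]
ft_force: [0.1, -0.6, 1.4]
width: 0.0228
grip_force: 0.0
```

```bash
python3 -m crank '[{"claw":0.5,"dx":0.1,"dy":0.1,"dz":0.15,"ax":0,"ay":0,"az":0},{"claw":0.5,"dx":0.06,"dy":0.15,"dz":0,"ax":0,"ay":0,"az":0.64},{"claw":0.5,"dx":0.06,"dy":0.15,"dz":0,"ax":0,"ay":0,"az":0.64},{"claw":0.5,"dx":0.05,"dy":0.15,"dz":0,"ax":0,"ay":0,"az":0.64},{"claw":0.5,"dx":0.05,"dy":0.16,"dz":0,"ax":0,"ay":0,"az":0.64},{"claw":0.5,"dx":0.04,"dy":0.16,"dz":0,"ax":0,"ay":0,"az":0.64},{"claw":0.5,"dx":0.04,"dy":0.16,"dz":0,"ax":0,"ay":0,"az":0.64},{"claw":0.5,"dx":0.03,"dy":0.16,"dz":0,"ax":0,"ay":0,"az":0.64}]'
python3 -m crank '[{"claw":0.5,"dx":0.02,"dy":0.16,"dz":0,"ax":0,"ay":0,"az":0.64},{"claw":0.5,"dx":0.02,"dy":0.16,"dz":0,"ax":0,"ay":0,"az":0.64},{"claw":0.5,"dx":0.01,"dy":0.16,"dz":0,"ax":0,"ay":0,"az":0.64},{"claw":0.5,"dx":0,"dy":0.16,"dz":0,"ax":0,"ay":0,"az":0.64},{"claw":0.5,"dx":0,"dy":0.16,"dz":0,"ax":0,"ay":0,"az":0.64},{"claw":0.5,"dx":0,"dy":0.16,"dz":0,"ax":0,"ay":0,"az":0.64},{"claw":0.5,"dx":0,"dy":0,"dz":0,"ax":0,"ay":0,"az":0}]'
python3 - <<'E'
from h import *
from bench import r
s=r.read_state();print(s['ft_force'],go(s,[.5255,-.1640,.08],np.radians(169.8)))
E
```

```text
time: 21.98
ee_pos: [0.5283, -0.1968, 0.082]
eef_rot: [-0.112, 0.994, -0.003, 0.005]
ft_force: [-0.3, -2.0, 0.5]
width: 0.0216
grip_force: 0.7
time: 22.57
ee_pos: [0.5255, -0.167, 0.0818]
eef_rot: [0.088, 0.996, -0.001, 0.005]
ft_force: [-0.9, 0.3, -0.0]
width: 0.0215
grip_force: 0.0
[-0.90954722  0.27635483 -0.03255063] {'d(3cm units)': [0.02, 0.1, 0.06], 'rot(6deg units)': [-0.02, 0.1, 0.02], 'd_after_turn': [0.02, 0.1, 0.06]}
```

```bash
python3 -m crank '[{"claw":0.5,"dx":0,"dy":0.12,"dz":0,"ax":0,"ay":0,"az":0},{"claw":0.5,"dx":0,"dy":0,"dz":0,"ax":0,"ay":0,"az":0},{"claw":0.3,"dx":0,"dy":0,"dz":0,"ax":0,"ay":0,"az":0},{"claw":0.3,"dx":0,"dy":0,"dz":-0.5,"ax":0,"ay":0,"az":0},{"claw":0.3,"dx":0,"dy":0,"dz":-1,"ax":0,"ay":0,"az":0},{"claw":-1,"dx":0,"dy":0,"dz":-1,"ax":0,"ay":0,"az":0},{"claw":-1,"dx":0,"dy":0,"dz":-1,"ax":0,"ay":0,"az":0},{"claw":-1,"dx":0,"dy":0,"dz":0,"ax":0,"ay":0,"az":0}]'
python3 look.py n4; python3 - <<'E'
from h import *
s,c=pickle.load(open("n4.pkl","rb"));C=cam(c,s);h=hsv(c["color"]);H,S,V=h[...,0],h[...,1],h[...,2]
for b in blobs((H>4)&(H<18)&(S>190)&(V>90),60): print(b,ray(C,b[0],.082)[:2].round(4))
cv2.imwrite("pics/n4c.png",cv2.resize(c["color"][110:290,180:370],(570,540))[:,:,::-1])
E
```

```text
time: 23.23
ee_pos: [0.5275, -0.1644, 0.1917]
eef_rot: [0.086, 0.996, -0.002, 0.009]
ft_force: [0.5, 0.9, -0.3]
width: 0.0434
grip_force: 0.0
23.23 [ 0.5275 -0.1644  0.1917] [-0.985  0.172 -0.018] [ 0.017 -0.006 -1.   ]
([270.2, 198.3], 166, [261, 192, 18, 18]) [ 0.5173 -0.1654]
([285.3, 369.0], 129, [271, 366, 29, 6]) [ 0.6661 -0.1791]
```

View pics/n4c.png

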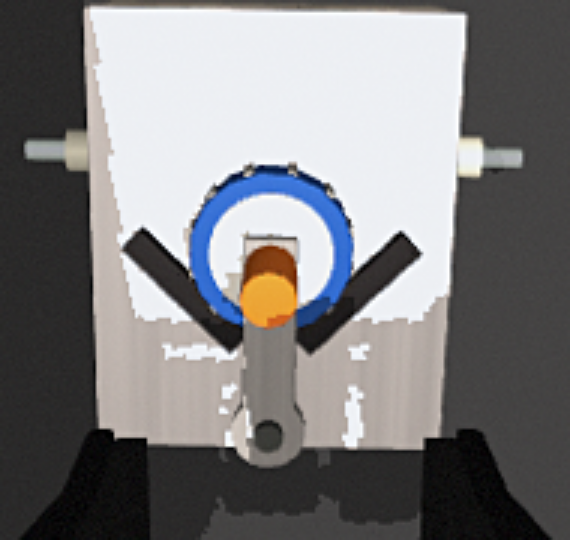

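The keeper is over the blue disc, which is home (disc and keeper axis coincide in the crop). The 14 views are used up, so from here I measure numerically. Next: go to the mat with the tool aligned to the magazine (yaw 157.3°).

```bash
python3 -m crank '[{"claw":-1,"dx":0,"dy":0,"dz":-0.7,"ax":-0.1,"ay":0.15,"az":1},{"claw":-1,"dx":0,"dy":0,"dz":-0.6,"ax":0,"ay":0,"az":1},{"claw":-1,"dx":0.5,"dy":1,"dz":0,"ax":0,"ay":0,"az":0},{"claw":-1,"dx":0.5,"dy":1,"dz":0,"ax":0,"ay":0,"az":0},{"claw":-1,"dx":0.5,"dy":1,"dz":0,"ax":0,"ay":0,"az":0},{"claw":-1,"dx":0.5,"dy":1,"dz":0,"ax":0,"ay":0,"az":0},{"claw":-1,"dx":0.5,"dy":1,"dz":0,"ax":0,"ay":0,"az":0},{"claw":-1,"dx":0.5,"dy":1,"dz":0,"ax":0,"ay":0,"az":0}]' 25
python3 -m crank '[{"claw":-1,"dx":0.5,"dy":1,"dz":0,"ax":0,"ay":0,"az":0},{"claw":-1,"dx":0.5,"dy":1,"dz":0,"ax":0,"ay":0,"az":0},{"claw":-1,"dx":0.5,"dy":1,"dz":0,"ax":0,"ay":0,"az":0},{"claw":-1,"dx":0.5,"dy":1,"dz":0,"ax":0,"ay":0,"az":0},{"claw":-1,"dx":0.5,"dy":1,"dz":0,"ax":0,"ay":0,"az":0},{"claw":-1,"dx":0.5,"dy":1,"dz":0,"ax":0,"ay":0,"az":0},{"claw":-1,"dx":0.4,"dy":1,"dz":0,"ax":0,"ay":0,"az":0},{"claw":-1,"dx":0,"dy":0,"dz":0,"ax":0,"ay":0,"az":0}]'
cat > w.py <<'E'
import sys
from h import *
def whites(n):
    s,c=pickle.load(open(n+".pkl","rb"));C=cam(c,s);h=hsv(c["color"]);H,S,V=h[...,0],h[...,1],h[...,2]
    rows,cols=np.indices(H.shape);g=np.stack([cols,rows,np.ones_like(cols)],-1)@np.linalg.inv(C[0]).T@C[1]
    o=-C[1].T@C[2];X=o+g*((.015-o[2])/g[...,2])[...,None]
    m=((H<70)|(S<70))&(V>110)&(X[...,0]>.36)&(X[...,0]<.66)&(X[...,1]>.2)&(X[...,1]<.39)&(rows<265)
    m=cv2.morphologyEx(m.astype(np.uint8),cv2.MORPH_OPEN,np.ones((7,7)))
    out=[]
    for k in cv2.findContours(m,0,2)[0]:
        P=np.array([X[v,u,:2] for u,v in k[:,0]])
        (x,y),rr=cv2.minEnclosingCircle((P*1000).astype(np.float32))
        if rr>12: out.append((round(x/1000,4),round(y/1000,4),round(rr,1)))
    return s,out
if __name__=="__main__":
    s,o=whites(sys.argv[1]);print(*o,sep="\n");print(s['joint_positions'][6])
    for x,y,rr in o:
        if 18<rr<27: print(x,y,go(s,[x,y,.19],np.radians(157.3))['d_after_turn'],go(s,[x,y,.19],np.radians(157.3))['rot(6deg units)'])
E
python3 look.py w1; python3 w.py w1; python3 - <<'E'
from h import *
s,c=pickle.load(open("mag.pkl","rb"));C=cam(c,s)
print("rails@.12",[ray(C,u,.12)[:2].round(4).tolist() for u in((242,125),(298,137),(228,188),(284,199))],ray(C,(263,162.3),.12)[:2])
print("base@.01",[ray(C,u,.01)[:2].round(4).tolist() for u in((231,80),(325,102),(298,207),(212,190))],"fol",ray(C,(263,158),.091)[:2])
E
```

```text
time: 23.95
ee_pos: [0.5076, 0.0381, 0.2257]
eef_rot: [0.19, 0.982, 0.005, -0.004]
ft_force: [0.7, -0.4, 0.6]
width: 0.0863
grip_force: 0.0
time: 24.62
ee_pos: [0.4897, 0.2763, 0.2282]
eef_rot: [0.186, 0.983, 0.006, -0.004]
ft_force: [0.6, -0.5, -0.8]
width: 0.0875
grip_force: 0.0
24.62 [0.4897 0.2763 0.2282] [-0.931  0.366  0.011] [-0.006  0.014 -1.   ]
(0.5415, 0.2579, 23.8)
(0.4913, 0.3331, 23.3)
(0.4581, 0.2504, 23.3)
0.4861082680938478
0.5415 0.2579 [-1.83, 0.1, 1.27] [0.1, -0.11, 0.21]
0.4913 0.3331 [0.68, 1.77, 1.27] [0.1, -0.11, 0.21]
0.4581 0.2504 [0.64, -1.2, 1.27] [0.1, -0.11, 0.21]
rails@.12 [[0.5479, -0.0138], [0.5622, 0.0213], [0.5878, -0.0319], [0.6024, 0.0049]] [ 0.57458721 -0.00475853]
base@.01 [[0.5118, -0.0258], [0.5462, 0.0561], [0.6418, 0.0151], [0.6092, -0.0661]] fol [ 0.57576593 -0.00582066]
```

Magazine axis ≈ (0.576,-0.0055), yaw -22.9°. There are three whites at (0.5415,0.258), (0.491,0.333) and (0.458,0.250), none knocked so far. I'll pick the first.

```bash
python3 -m crank '[{"claw":-1,"dx":-0.9,"dy":0.1,"dz":0.6,"ax":0.1,"ay":-0.11,"az":0.2},{"claw":-1,"dx":-0.93,"dy":0,"dz":1,"ax":0,"ay":0,"az":0},{"claw":-1,"dx":0,"dy":0,"dz":1,"ax":0,"ay":0,"az":0},{"claw":-1,"dx":0,"dy":0,"dz":1,"ax":0,"ay":0,"az":0},{"claw":-1,"dx":0,"dy":0,"dz":1,"ax":0,"ay":0,"az":0},{"claw":-0.6,"dx":0,"dy":0,"dz":0.7,"ax":0,"ay":0,"az":0},{"claw":-0.5,"dx":0,"dy":0,"dz":0,"ax":0,"ay":0,"az":0},{"claw":-0.5,"dx":0,"dy":0,"dz":0,"ax":0,"ay":0,"az":0}]' 25
python3 - <<'E'
from h import *
from bench import r
s=r.read_state();print(go(s,[.5415,.2579,.022],np.radians(157.1)))
E
```

```text
time: 25.33
ee_pos: [0.5438, 0.2497, 0.069]
eef_rot: [0.201, 0.98, -0.002, 0.0]
ft_force: [0.7, 0.5, 1.2]
width: 0.0742
grip_force: 0.0
{'d(3cm units)': [0.18, 0.23, 1.57], 'rot(6deg units)': [-0.04, 0.02, -0.04], 'd_after_turn': [0.18, 0.22, 1.57]}
```

```bash
python3 -m crank '[{"claw":-0.5,"dx":0.18,"dy":0.22,"dz":0.6,"ax":0,"ay":0,"az":0},{"claw":-0.5,"dx":0,"dy":0,"dz":0.7,"ax":0,"ay":0,"az":0},{"claw":-0.5,"dx":0,"dy":0,"dz":0.27,"ax":0,"ay":0,"az":0},{"claw":0.5,"dx":0,"dy":0,"dz":0,"ax":0,"ay":0,"az":0},{"claw":0.5,"dx":0,"dy":0,"dz":0,"ax":0,"ay":0,"az":0},{"claw":0.5,"dx":0,"dy":0,"dz":0,"ax":0,"ay":0,"az":0},{"claw":0.5,"dx":0,"dy":0,"dz":0,"ax":0,"ay":0,"az":0},{"claw":0.5,"dx":0,"dy":0,"dz":0,"ax":0,"ay":0,"az":0}]'
python3 -m crank '[{"claw":0.5,"dx":0,"dy":0,"dz":0,"ax":0,"ay":0,"az":0},{"claw":0.5,"dx":0,"dy":0,"dz":-0.5,"ax":0,"ay":0,"az":0},{"claw":0.5,"dx":0,"dy":0,"dz":-1,"ax":0,"ay":0,"az":0},{"claw":0.5,"dx":0,"dy":0,"dz":-1,"ax":0,"ay":0,"az":0},{"claw":0.5,"dx":0,"dy":0,"dz":-1,"ax":0,"ay":0,"az":0},{"claw":0.5,"dx":0,"dy":0,"dz":-1,"ax":0,"ay":0,"az":0},{"claw":0.5,"dx":0,"dy":0,"dz":-0.7,"ax":0,"ay":0,"az":0},{"claw":0.5,"dx":0,"dy":0,"dz":0,"ax":0,"ay":0,"az":0}]'
python3 -m crank '[{"claw":0.5,"dx":-0.55,"dy":-0.95,"dz":0,"ax":0,"ay":0,"az":0},{"claw":0.5,"dx":-0.55,"dy":-0.95,"dz":0,"ax":0,"ay":0,"az":0},{"claw":0.5,"dx":-0.55,"dy":-0.95,"dz":0,"ax":0,"ay":0,"az":0},{"claw":0.5,"dx":-0.55,"dy":-0.95,"dz":0,"ax":0,"ay":0,"az":0},{"claw":0.5,"dx":-0.55,"dy":-0.95,"dz":0,"ax":0,"ay":0,"az":0},{"claw":0.5,"dx":-0.55,"dy":-0.95,"dz":0,"ax":0,"ay":0,"az":0},{"claw":0.5,"dx":-0.55,"dy":-0.95,"dz":0,"ax":0,"ay":0,"az":0},{"claw":0.5,"dx":-0.55,"dy":-0.95,"dz":0,"ax":0,"ay":0,"az":0}]'
python3 -m crank '[{"claw":0.5,"dx":0,"dy":0,"dz":0,"ax":0,"ay":0,"az":0},{"claw":0.5,"dx":0,"dy":0,"dz":0,"ax":0,"ay":0,"az":0}]'
cat > g.py <<'E'
import sys
from h import *
from bench import r
a=list(map(float,sys.argv[1:]));s=r.read_state();o=go(s,a[:3],np.radians(157.1));print(o['d_after_turn'],o['rot(6deg units)'],"t",s['time'],"F",s['ft_force'].round(1),"w",round(s['width'],4))
E
python3 g.py .576 -.0055 .125
```

```text
time: 26.0
ee_pos: [0.5429, 0.2591, 0.0242]
eef_rot: [0.201, 0.98, -0.001, 0.002]
ft_force: [-0.5, 0.1, 4.3]
width: 0.0422
grip_force: 25.0
time: 26.67
ee_pos: [0.5435, 0.2609, 0.1843]
eef_rot: [0.201, 0.98, 0.001, 0.005]
ft_force: [-0.7, 0.4, -0.5]
width: 0.0423
grip_force: 25.0
time: 27.33
ee_pos: [0.5732, -0.0037, 0.1797]
eef_rot: [0.201, 0.98, -0.002, 0.001]
ft_force: [0.6, -1.1, -1.6]
width: 0.0422
grip_force: 25.0
time: 27.5
ee_pos: [0.5733, -0.0045, 0.1794]
eef_rot: [0.203, 0.979, -0.002, 0.001]
ft_force: [-0.1, 0.9, -0.7]
width: 0.0423
grip_force: 25.0
[-0.09, 0.0, 1.81] [-0.03, 0.03, -0.08] t 27.5 F [-0.1  0.9 -0.7] w 0.0423
```

```bash
python3 -m crank '[{"claw":0.5,"dx":-0.09,"dy":0,"dz":0.3,"ax":0,"ay":0,"az":-0.08},{"claw":0.5,"dx":0,"dy":0,"dz":0.5,"ax":0,"ay":0,"az":0},{"claw":0.5,"dx":0,"dy":0,"dz":0.5,"ax":0,"ay":0,"az":0},{"claw":0.5,"dx":0,"dy":0,"dz":0,"ax":0,"ay":0,"az":0},{"claw":0.5,"dx":0,"dy":0,"dz":0,"ax":0,"ay":0,"az":0}]'
python3 g.py .576 -.0055 .124
```

```text
time: 27.92
ee_pos: [0.5754, -0.0018, 0.14]
eef_rot: [0.195, 0.981, -0.002, 0.0]
ft_force: [0.6, 0.1, 0.2]
width: 0.0426
grip_force: 25.0
[-0.07, -0.1, 0.53] [-0.03, 0.01, 0.06] t 27.9167 F [0.6 0.1 0.2] w 0.0426
```

```bash
python3 -m crank '[{"claw":0.5,"dx":-0.07,"dy":-0.1,"dz":0.15,"ax":0,"ay":0,"az":0.06},{"claw":0.5,"dx":0,"dy":0,"dz":0.15,"ax":0,"ay":0,"az":0},{"claw":0.5,"dx":0,"dy":0,"dz":0,"ax":0,"ay":0,"az":0}]'; python3 g.py .576 -.0055 .124
python3 -m crank '[{"claw":0.5,"dx":0,"dy":0,"dz":0.12,"ax":0,"ay":0,"az":0},{"claw":0.5,"dx":0,"dy":0,"dz":0.1,"ax":0,"ay":0,"az":0},{"claw":0.5,"dx":0,"dy":0,"dz":0,"ax":0,"ay":0,"az":0}]'; python3 g.py .576 -.0055 .124
```

```text
time: 28.17
ee_pos: [0.5767, -0.007, 0.1315]
eef_rot: [0.2, 0.98, -0.002, 0.001]
ft_force: [-0.5, 0.9, -0.4]
width: 0.0428
grip_force: 25.0
[0.04, 0.04, 0.25] [-0.03, 0.03, -0.02] t 28.1667 F [-0.5  0.9 -0.4] w 0.0428
time: 28.42
ee_pos: [0.5766, -0.0068, 0.1247]
eef_rot: [0.2, 0.98, -0.002, 0.001]
ft_force: [-0.2, -0.0, 0.1]
width: 0.0422
grip_force: 25.0
[0.03, 0.03, 0.02] [-0.03, 0.03, -0.02] t 28.4167 F [-0.2 -0.   0.1] w 0.0422
```

```bash
python3 -m crank '[{"claw":0.5,"dx":0.03,"dy":0.03,"dz":0.05,"ax":0,"ay":0,"az":0},{"claw":-0.3,"dx":0,"dy":0,"dz":0,"ax":0,"ay":0,"az":0},{"claw":-0.3,"dx":0,"dy":0,"dz":0,"ax":0,"ay":0,"az":0},{"claw":-0.3,"dx":0,"dy":0,"dz":0,"ax":0,"ay":0,"az":0},{"claw":-0.3,"dx":0,"dy":0,"dz":-0.5,"ax":0,"ay":0,"az":0},{"claw":-0.3,"dx":0,"dy":0,"dz":-1,"ax":0,"ay":0,"az":0},{"claw":1,"dx":0,"dy":0,"dz":-1,"ax":0,"ay":0,"az":0},{"claw":1,"dx":0,"dy":0,"dz":-1,"ax":0,"ay":0,"az":0}]'
python3 -m crank '[{"claw":1,"dx":0,"dy":0,"dz":0,"ax":0,"ay":0,"az":0},{"claw":1,"dx":0,"dy":0,"dz":0,"ax":0,"ay":0,"az":0},{"claw":1,"dx":0,"dy":0,"dz":0,"ax":0,"ay":0,"az":0},{"claw":1,"dx":0,"dy":0,"dz":0,"ax":0,"ay":0,"az":0},{"claw":1,"dx":0,"dy":0,"dz":0,"ax":0,"ay":0,"az":0},{"claw":1,"dx":0,"dy":0,"dz":0,"ax":0,"ay":0,"az":0}]'
cat > mg.py <<'E'
import sys
from h import *
s,c=pickle.load(open(sys.argv[1]+".pkl","rb"));C=cam(c,s);h=hsv(c["color"]);H,S,V=h[...,0],h[...,1],h[...,2]
u,v=map(int,pix(C,[.576,-.0055,float(sys.argv[2])]));print("expect",u,v)
rows,cols=np.indices(H.shape);m=((S<60)&(V>120)&(np.hypot(cols-u,rows-v)<55)&(rows<300)).astype(np.uint8)
m=cv2.morphologyEx(m,cv2.MORPH_OPEN,np.ones((5,5)))
for z in map(float,sys.argv[2:]):
  for k in cv2.findContours(m,0,2)[0]:
    if cv2.contourArea(k)>250:
        P=(np.array([ray(C,q,z)[:2] for q in k[:,0]])*1000).astype(np.float32);(x,y),rr=cv2.minEnclosingCircle(P);print(z,round(x,1),round(y,1),round(rr,1),cv2.contourArea(k),cv2.boundingRect(k))
E
python3 look.py m1; python3 mg.py m1 .114; python3 g.py .576 -.0055 .13
```

```text
time: 29.08
ee_pos: [0.5759, -0.0053, 0.2301]
eef_rot: [0.199, 0.98, -0.002, 0.001]
ft_force: [1.0, -0.4, 0.6]
width: 0.0497
grip_force: 0.0
time: 29.58
ee_pos: [0.5757, -0.0053, 0.2278]
eef_rot: [0.2, 0.98, -0.002, 0.001]
ft_force: [0.6, 0.5, 0.6]
width: 0.0111
grip_force: 0.0
29.58 [ 0.5757 -0.0053  0.2278] [-0.92   0.391 -0.002] [ 0.001 -0.004 -1.   ]
expect 274 212
0.114 571.1 -3.5 37.4 4628.0 (230, 161, 90, 79)
[-0.01, -0.0, 3.27] [-0.03, 0.02, -0.02] t 29.6333 F [ 0.5 -0.1 -0.2] w 0.0073
```

```bash
python3 -m crank '[{"claw":1,"dx":0,"dy":0,"dz":1,"ax":0,"ay":0,"az":0},{"claw":1,"dx":0,"dy":0,"dz":1,"ax":0,"ay":0,"az":0},{"claw":1,"dx":0,"dy":0,"dz":0.9,"ax":0,"ay":0,"az":0},{"claw":1,"dx":0,"dy":0,"dz":0.2,"ax":0,"ay":0,"az":0},{"claw":1,"dx":0,"dy":0,"dz":0,"ax":0,"ay":0,"az":0},{"claw":1,"dx":0,"dy":0,"dz":0,"ax":0,"ay":0,"az":0}]';python3 g.py .576 -.0055 .124
python3 -m crank '[{"claw":1,"dx":0,"dy":0,"dz":0.15,"ax":0,"ay":0,"az":0},{"claw":1,"dx":0,"dy":0,"dz":0.1,"ax":0,"ay":0,"az":0},{"claw":1,"dx":0,"dy":0,"dz":0,"ax":0,"ay":0,"az":0}]' | grep -E "ee_pos|ft_f"
```

```text
time: 30.13
ee_pos: [0.5768, -0.0055, 0.1368]
eef_rot: [0.199, 0.98, -0.001, 0.002]
ft_force: [0.6, 0.0, 0.5]
width: 0.0005
grip_force: 0.0
[0.02, -0.01, 0.43] [-0.02, 0.04, -0.02] t 30.1333 F [0.6 0.  0.5] w 0.0005
ee_pos: [0.5766, -0.0057, 0.1287]
ft_force: [-0.5, -1.1, -0.2]
```

```bash
python3 -m crank '[{"claw":1,"dx":0,"dy":0,"dz":0.12,"ax":0,"ay":0,"az":0},{"claw":1,"dx":0,"dy":0,"dz":0.12,"ax":0,"ay":0,"az":0},{"claw":1,"dx":0,"dy":0,"dz":0,"ax":0,"ay":0,"az":0}]' | grep -E "ee_pos|ft_f"
python3 -m crank '[{"claw":1,"dx":0,"dy":0,"dz":0.12,"ax":0,"ay":0,"az":0},{"claw":1,"dx":0,"dy":0,"dz":0.12,"ax":0,"ay":0,"az":0},{"claw":1,"dx":0,"dy":0,"dz":0,"ax":0,"ay":0,"az":0}]' | grep -E "ee_pos|ft_f"
python3 -m crank '[{"claw":1,"dx":0,"dy":0,"dz":0.12,"ax":0,"ay":0,"az":0},{"claw":1,"dx":0,"dy":0,"dz":0.12,"ax":0,"ay":0,"az":0},{"claw":1,"dx":0,"dy":0,"dz":0,"ax":0,"ay":0,"az":0}]' | grep -E "ee_pos|ft_f"
```

```text
ee_pos: [0.5761, -0.0058, 0.1205]
ft_force: [0.4, 0.5, -0.3]
ee_pos: [0.5773, -0.0057, 0.1143]
ft_force: [2.3, -0.5, 4.5]
ee_pos: [0.577, -0.0057, 0.1068]
ft_force: [2.2, 0.2, 4.4]
```

```bash
python3 -m crank '[{"claw":1,"dx":0,"dy":0,"dz":0.12,"ax":0,"ay":0,"az":0},{"claw":1,"dx":0,"dy":0,"dz":0,"ax":0,"ay":0,"az":0},{"claw":1,"dx":0,"dy":0,"dz":0,"ax":0,"ay":0,"az":0}]' | grep -E "ee_pos|ft_f"
python3 -m crank '[{"claw":1,"dx":0,"dy":0,"dz":0.12,"ax":0,"ay":0,"az":0},{"claw":1,"dx":0,"dy":0,"dz":0,"ax":0,"ay":0,"az":0},{"claw":1,"dx":0,"dy":0,"dz":0,"ax":0,"ay":0,"az":0}]' | grep -E "ee_pos|ft_f"
python3 - <<'E'
from bench import r
import cv2
for n in("scene","top"):
    c=r.camera(n);cv2.imwrite(f"pics/x_{n}.png",c["color"][:,:,::-1])
E
```

```text
ee_pos: [0.5768, -0.0058, 0.1035]
ft_force: [2.0, -0.5, 4.0]
ee_pos: [0.5766, -0.0057, 0.0998]
ft_force: [1.1, -0.6, 5.5]
```

```bash
python3 -m crank '[{"claw":1,"dx":0,"dy":0,"dz":0.04,"ax":0,"ay":0,"az":0},{"claw":1,"dx":0,"dy":0,"dz":0,"ax":0,"ay":0,"az":0}]' | grep -E "ee_pos|ft_f"
python3 -m crank '[{"claw":1,"dx":0,"dy":0,"dz":-0.1,"ax":0,"ay":0,"az":0},{"claw":1,"dx":0,"dy":0,"dz":0,"ax":0,"ay":0,"az":0}]' | grep -E "ee_pos|ft_f"
python3 -m crank '[{"claw":1,"dx":0,"dy":0,"dz":-0.1,"ax":0,"ay":0,"az":0},{"claw":1,"dx":0,"dy":0,"dz":0,"ax":0,"ay":0,"az":0}]' | grep -E "ee_pos|ft_f"
python3 -m crank '[{"claw":1,"dx":0,"dy":0,"dz":-0.1,"ax":0,"ay":0,"az":0},{"claw":1,"dx":0,"dy":0,"dz":0,"ax":0,"ay":0,"az":0}]' | grep -E "ee_pos|ft_f"
```

```text
ee_pos: [0.5766, -0.0057, 0.0985]
ft_force: [2.1, 0.3, 4.4]
ee_pos: [0.5764, -0.0058, 0.1019]
ft_force: [0.9, 0.5, 5.3]
ee_pos: [0.576, -0.0058, 0.1045]
ft_force: [-0.1, -0.5, 0.4]
ee_pos: [0.576, -0.0058, 0.1073]
ft_force: [0.2, 0.3, 0.2]
```

The force vanished exactly at the catch level, so disc 1 is held down. Now disc 2.

```bash
python3 -m crank '[{"claw":1,"dx":0,"dy":0,"dz":-1,"ax":0,"ay":0,"az":0},{"claw":1,"dx":0,"dy":0,"dz":-1,"ax":0,"ay":0,"az":0},{"claw":-1,"dx":0,"dy":0,"dz":-1,"ax":0,"ay":0,"az":0},{"claw":-1,"dx":0.7,"dy":0.93,"dz":-0.2,"ax":0,"ay":0,"az":0},{"claw":-1,"dx":0.7,"dy":0.93,"dz":0,"ax":0,"ay":0,"az":0},{"claw":-1,"dx":0.7,"dy":0.93,"dz":0,"ax":0,"ay":0,"az":0},{"claw":-1,"dx":0.7,"dy":0.93,"dz":0,"ax":0,"ay":0,"az":0},{"claw":-1,"dx":0.7,"dy":0.93,"dz":0,"ax":0,"ay":0,"az":0}]' 25|grep ee_pos
python3 -m crank '[{"claw":-1,"dx":0.7,"dy":0.93,"dz":0,"ax":0,"ay":0,"az":0},{"claw":-1,"dx":0.7,"dy":0.93,"dz":0,"ax":0,"ay":0,"az":0},{"claw":-1,"dx":0.7,"dy":0.93,"dz":0,"ax":0,"ay":0,"az":0},{"claw":-1,"dx":0.7,"dy":0.93,"dz":0,"ax":0,"ay":0,"az":0},{"claw":-1,"dx":0.7,"dy":0.9,"dz":0,"ax":0,"ay":0,"az":0},{"claw":-1,"dx":0,"dy":0,"dz":0,"ax":0,"ay":0,"az":0},{"claw":-1,"dx":0,"dy":0,"dz":0,"ax":0,"ay":0,"az":0}]'|grep ee_pos
python3 look.py w2; python3 w.py w2
```

```text
ee_pos: [0.5332, 0.1654, 0.2025]
ee_pos: [0.4899, 0.3349, 0.2014]
33.65 [0.4899 0.3349 0.2014] [-0.922  0.387 -0.002] [ 0.001 -0.003 -1.   ]
(0.4571, 0.2506, 24.0)
(0.491, 0.3333, 23.2)
0.32082176198713575
0.4571 0.2506 [-0.07, -3.01, 0.38] [-0.03, 0.02, -0.01]
0.491 0.3333 [-0.05, -0.04, 0.38] [-0.03, 0.02, -0.01]
```

```bash
python3 -m crank '[{"claw":-1,"dx":-0.05,"dy":-0.04,"dz":1,"ax":0,"ay":0,"az":0},{"claw":-1,"dx":0,"dy":0,"dz":1,"ax":0,"ay":0,"az":0},{"claw":-1,"dx":0,"dy":0,"dz":1,"ax":0,"ay":0,"az":0},{"claw":-0.7,"dx":0,"dy":0,"dz":1,"ax":0,"ay":0,"az":0},{"claw":-0.5,"dx":0,"dy":0,"dz":0.9,"ax":0,"ay":0,"az":0},{"claw":-0.5,"dx":0,"dy":0,"dz":0,"ax":0,"ay":0,"az":0}]' 25|grep ee_pos
python3 g.py .491 .3333 .022
```

```text
ee_pos: [0.4912, 0.3263, 0.0494]
[0.1, 0.21, 0.91] [-0.1, -0.0, -0.04] t 34.2 F [-0.8 -0.9  0.7] w 0.0741
```

```bash
python3 -m crank '[{"claw":-0.5,"dx":0.1,"dy":0.21,"dz":0.6,"ax":-0.1,"ay":0,"az":0},{"claw":-0.5,"dx":0,"dy":0,"dz":0.3,"ax":0,"ay":0,"az":0},{"claw":-0.5,"dx":0,"dy":0,"dz":0,"ax":0,"ay":0,"az":0}]'|grep ee_pos
python3 g.py .491 .3333 .022
python3 -m crank '[{"claw":0.5,"dx":0,"dy":0,"dz":0,"ax":0,"ay":0,"az":0},{"claw":0.5,"dx":0,"dy":0,"dz":0,"ax":0,"ay":0,"az":0},{"claw":0.5,"dx":0,"dy":0,"dz":0,"ax":0,"ay":0,"az":0},{"claw":0.5,"dx":0,"dy":0,"dz":0,"ax":0,"ay":0,"az":0},{"claw":0.5,"dx":0,"dy":0,"dz":0,"ax":0,"ay":0,"az":0},{"claw":0.5,"dx":0,"dy":0,"dz":0,"ax":0,"ay":0,"az":0}]'
python3 -m crank '[{"claw":0.5,"dx":0,"dy":0,"dz":-0.5,"ax":0,"ay":0,"az":0},{"claw":0.5,"dx":0,"dy":0,"dz":-1,"ax":0,"ay":0,"az":0},{"claw":0.5,"dx":0,"dy":0,"dz":-1,"ax":0,"ay":0,"az":0},{"claw":0.5,"dx":0,"dy":0,"dz":-1,"ax":0,"ay":0,"az":0},{"claw":0.5,"dx":0,"dy":0,"dz":-1,"ax":0,"ay":0,"az":0},{"claw":0.5,"dx":0,"dy":0,"dz":-0.7,"ax":0,"ay":0,"az":0},{"claw":0.5,"dx":-0.7,"dy":-0.93,"dz":0,"ax":0,"ay":0,"az":0},{"claw":0.5,"dx":-0.7,"dy":-0.93,"dz":0,"ax":0,"ay":0,"az":0}]'
python3 -m crank '[{"claw":0.5,"dx":-0.7,"dy":-0.93,"dz":0,"ax":0,"ay":0,"az":0},{"claw":0.5,"dx":-0.7,"dy":-0.93,"dz":0,"ax":0,"ay":0,"az":0},{"claw":0.5,"dx":-0.7,"dy":-0.93,"dz":0,"ax":0,"ay":0,"az":0},{"claw":0.5,"dx":-0.7,"dy":-0.93,"dz":0,"ax":0,"ay":0,"az":0},{"claw":0.5,"dx":-0.7,"dy":-0.93,"dz":0,"ax":0,"ay":0,"az":0},{"claw":0.5,"dx":-0.7,"dy":-0.93,"dz":0,"ax":0,"ay":0,"az":0},{"claw":0.5,"dx":-0.7,"dy":-0.93,"dz":0,"ax":0,"ay":0,"az":0},{"claw":0.5,"dx":-0.7,"dy":-0.93,"dz":0,"ax":0,"ay":0,"az":0}]'
python3 -m crank '[{"claw":0.5,"dx":0,"dy":0,"dz":0,"ax":0,"ay":0,"az":0},{"claw":0.5,"dx":0,"dy":0,"dz":0,"ax":0,"ay":0,"az":0}]'|grep -E "ee_pos|width"
python3 g.py .576 -.0055 .14
```

```text
ee_pos: [0.4925, 0.3361, 0.027]
[0.01, -0.1, 0.17] [0.05, 0.03, -0.03] t 34.45 F [-0.1 -0.2  0.2] w 0.0662
time: 34.95
ee_pos: [0.4931, 0.3368, 0.0286]
eef_rot: [0.2, 0.98, 0.003, 0.003]
ft_force: [-1.9, -4.4, 7.6]
width: 0.0333
grip_force: 3.6
time: 35.62
ee_pos: [0.5082, 0.271, 0.1866]
eef_rot: [0.197, 0.98, 0.005, 0.004]
ft_force: [0.8, -0.9, -0.8]
width: 0.0219
grip_force: 0.0
time: 36.28
ee_pos: [0.5762, -0.0037, 0.1838]
eef_rot: [0.199, 0.98, 0.004, 0.003]
ft_force: [-0.1, 0.8, 1.0]
width: 0.0217
grip_force: 0.0
ee_pos: [0.5762, -0.0046, 0.1832]
width: 0.0216
[-0.0, -0.03, 1.44] [0.08, 0.04, -0.06] t 36.45 F [-0.6  0.1  0.6] w 0.0216
```

The grasp missed because the tips were just above the disc. I'll go back and look.

```bash
python3 -m crank '[{"claw":-1,"dx":0.7,"dy":0.93,"dz":-0.3,"ax":0,"ay":0,"az":0},{"claw":-1,"dx":0.7,"dy":0.93,"dz":-0.3,"ax":0,"ay":0,"az":0},{"claw":-1,"dx":0.7,"dy":0.93,"dz":0,"ax":0,"ay":0,"az":0},{"claw":-1,"dx":0.7,"dy":0.93,"dz":0,"ax":0,"ay":0,"az":0},{"claw":-1,"dx":0.7,"dy":0.93,"dz":0,"ax":0,"ay":0,"az":0},{"claw":-1,"dx":0.7,"dy":0.93,"dz":0,"ax":0,"ay":0,"az":0},{"claw":-1,"dx":0.7,"dy":0.93,"dz":0,"ax":0,"ay":0,"az":0},{"claw":-1,"dx":0.7,"dy":0.93,"dz":0,"ax":0,"ay":0,"az":0}]' 25|grep ee_pos
python3 -m crank '[{"claw":-1,"dx":0.7,"dy":0.93,"dz":0,"ax":0,"ay":0,"az":0},{"claw":-1,"dx":0.7,"dy":0.9,"dz":0,"ax":0,"ay":0,"az":0},{"claw":-1,"dx":0,"dy":0,"dz":0,"ax":0,"ay":0,"az":0},{"claw":-1,"dx":0,"dy":0,"dz":0,"ax":0,"ay":0,"az":0}]'|grep ee_pos
python3 look.py w3; python3 w.py w3
```

```text
ee_pos: [0.5067, 0.2719, 0.2027]
ee_pos: [0.4885, 0.3396, 0.2027]
37.45 [0.4885 0.3396 0.2027] [-0.923  0.385 -0.003] [ 0.006  0.008 -1.   ]
(0.4587, 0.2513, 24.1)
(0.493, 0.3382, 23.4)
0.3166826668346235
0.4587 0.2513 [-0.22, -3.1, 0.42] [0.09, 0.02, 0.01]
0.493 0.3382 [-0.16, 0.02, 0.42] [0.09, 0.02, 0.01]
```

```bash
python3 -m crank '[{"claw":-1,"dx":-0.16,"dy":0.02,"dz":1,"ax":0.09,"ay":0.02,"az":0},{"claw":-1,"dx":0,"dy":0,"dz":1,"ax":0,"ay":0,"az":0},{"claw":-1,"dx":0,"dy":0,"dz":1,"ax":0,"ay":0,"az":0},{"claw":-0.7,"dx":0,"dy":0,"dz":1,"ax":0,"ay":0,"az":0},{"claw":-0.5,"dx":0,"dy":0,"dz":0.9,"ax":0,"ay":0,"az":0},{"claw":-0.5,"dx":0,"dy":0,"dz":0,"ax":0,"ay":0,"az":0},{"claw":-0.5,"dx":0,"dy":0,"dz":0,"ax":0,"ay":0,"az":0}]' 25|grep ee_pos
python3 g.py .493 .3382 .021
```

```text
ee_pos: [0.4959, 0.3331, 0.0547]
[0.16, 0.12, 1.12] [-0.03, 0.0, -0.03] t 38.0833 F [0.9 0.2 0.9] w 0.0692
```

```bash
python3 -m crank '[{"claw":-0.5,"dx":0.16,"dy":0.12,"dz":0.5,"ax":0,"ay":0,"az":0},{"claw":-0.5,"dx":0,"dy":0,"dz":0.55,"ax":0,"ay":0,"az":0},{"claw":-0.5,"dx":0,"dy":0,"dz":0,"ax":0,"ay":0,"az":0},{"claw":-0.5,"dx":0,"dy":0,"dz":0,"ax":0,"ay":0,"az":0}]'|grep ee_pos
python3 g.py .493 .3382 .021
```

```text
ee_pos: [0.4935, 0.3395, 0.0244]
[0.0, -0.05, 0.11] [-0.01, 0.02, -0.02] t 38.4167 F [0.7 0.3 0.2] w 0.0652
```

```bash
python3 -m crank '[{"claw":-0.5,"dx":0,"dy":-0.05,"dz":0.12,"ax":0,"ay":0,"az":0},{"claw":0.5,"dx":0,"dy":0,"dz":0,"ax":0,"ay":0,"az":0},{"claw":0.5,"dx":0,"dy":0,"dz":0,"ax":0,"ay":0,"az":0},{"claw":0.5,"dx":0,"dy":0,"dz":0,"ax":0,"ay":0,"az":0},{"claw":0.5,"dx":0,"dy":0,"dz":0,"ax":0,"ay":0,"az":0},{"claw":0.5,"dx":0,"dy":0,"dz":0,"ax":0,"ay":0,"az":0},{"claw":0.5,"dx":0,"dy":0,"dz":0,"ax":0,"ay":0,"az":0},{"claw":0.5,"dx":0,"dy":0,"dz":0,"ax":0,"ay":0,"az":0}]'
```

```text
time: 39.08
ee_pos: [0.4928, 0.338, 0.02]
eef_rot: [0.2, 0.98, -0.001, 0.001]
ft_force: [-0.1, -0.8, 4.7]
width: 0.0429
grip_force: 25.0
```

```bash
python3 -m crank '[{"claw":0.5,"dx":0,"dy":0,"dz":-0.5,"ax":0,"ay":0,"az":0},{"claw":0.5,"dx":0,"dy":0,"dz":-1,"ax":0,"ay":0,"az":0},{"claw":0.5,"dx":0,"dy":0,"dz":-1,"ax":0,"ay":0,"az":0},{"claw":0.5,"dx":0,"dy":0,"dz":-1,"ax":0,"ay":0,"az":0},{"claw":0.5,"dx":0,"dy":0,"dz":-1,"ax":0,"ay":0,"az":0},{"claw":0.5,"dx":0,"dy":0,"dz":-0.8,"ax":0,"ay":0,"az":0},{"claw":0.5,"dx":-0.7,"dy":-0.93,"dz":0,"ax":0,"ay":0,"az":0},{"claw":0.5,"dx":-0.7,"dy":-0.93,"dz":0,"ax":0,"ay":0,"az":0}]'|grep -E "ee_pos|width"
python3 -m crank '[{"claw":0.5,"dx":-0.7,"dy":-0.93,"dz":0,"ax":0,"ay":0,"az":0},{"claw":0.5,"dx":-0.7,"dy":-0.93,"dz":0,"ax":0,"ay":0,"az":0},{"claw":0.5,"dx":-0.7,"dy":-0.93,"dz":0,"ax":0,"ay":0,"az":0},{"claw":0.5,"dx":-0.7,"dy":-0.93,"dz":0,"ax":0,"ay":0,"az":0},{"claw":0.5,"dx":-0.7,"dy":-0.93,"dz":0,"ax":0,"ay":0,"az":0},{"claw":0.5,"dx":-0.7,"dy":-0.93,"dz":0,"ax":0,"ay":0,"az":0},{"claw":0.5,"dx":-0.7,"dy":-0.93,"dz":0,"ax":0,"ay":0,"az":0},{"claw":0.5,"dx":-0.7,"dy":-0.93,"dz":0,"ax":0,"ay":0,"az":0}]'|grep -E "ee_pos|width"
python3 -m crank '[{"claw":0.5,"dx":0,"dy":0,"dz":0.5,"ax":0,"ay":0,"az":0},{"claw":0.5,"dx":0,"dy":0,"dz":0.5,"ax":0,"ay":0,"az":0},{"claw":0.5,"dx":0,"dy":0,"dz":0,"ax":0,"ay":0,"az":0},{"claw":0.5,"dx":0,"dy":0,"dz":0,"ax":0,"ay":0,"az":0}]'|grep -E "ee_pos|width"
python3 g.py .576 -.0055 .12
```

```text
ee_pos: [0.5089, 0.2725, 0.1818]
width: 0.0429
ee_pos: [0.5767, -0.0021, 0.1806]
width: 0.043
ee_pos: [0.5762, -0.0003, 0.1498]
width: 0.0428
[-0.06, -0.16, 0.99] [-0.02, 0.0, -0.01] t 40.75 F [ 0.4  0.1 -0.3] w 0.0428
```

```bash
python3 -m crank '[{"claw":0.5,"dx":-0.06,"dy":-0.16,"dz":0.3,"ax":0,"ay":0,"az":0},{"claw":0.5,"dx":0,"dy":0,"dz":0.3,"ax":0,"ay":0,"az":0},{"claw":0.5,"dx":0,"dy":0,"dz":0,"ax":0,"ay":0,"az":0},{"claw":0.5,"dx":0,"dy":0,"dz":0,"ax":0,"ay":0,"az":0}]'|grep -E "ee_pos|width"
python3 g.py .576 -.0055 .12
```

```text
ee_pos: [0.5761, -0.0058, 0.1311]
width: 0.0429
[0.01, 0.01, 0.37] [-0.02, 0.0, -0.02] t 41.0833 F [-0.   0.2 -0.5] w 0.0429
```

```bash
python3 -m crank '[{"claw":0.5,"dx":0,"dy":0,"dz":0.2,"ax":0,"ay":0,"az":0},{"claw":0.5,"dx":0,"dy":0,"dz":0.15,"ax":0,"ay":0,"az":0},{"claw":0.5,"dx":0,"dy":0,"dz":0,"ax":0,"ay":0,"az":0}]'|grep -E "ee_pos|width|ft_f"
python3 -m crank '[{"claw":-0.3,"dx":0,"dy":0,"dz":0,"ax":0,"ay":0,"az":0},{"claw":-0.3,"dx":0,"dy":0,"dz":0,"ax":0,"ay":0,"az":0},{"claw":-0.3,"dx":0,"dy":0,"dz":0,"ax":0,"ay":0,"az":0},{"claw":-0.3,"dx":0,"dy":0,"dz":-0.5,"ax":0,"ay":0,"az":0},{"claw":-0.3,"dx":0,"dy":0,"dz":-0.7,"ax":0,"ay":0,"az":0},{"claw":1,"dx":0,"dy":0,"dz":0,"ax":0,"ay":0,"az":0},{"claw":1,"dx":0,"dy":0,"dz":0,"ax":0,"ay":0,"az":0},{"claw":1,"dx":0,"dy":0,"dz":0,"ax":0,"ay":0,"az":0}]'|grep -E "ee_pos|width"
python3 -m crank '[{"claw":1,"dx":0,"dy":0,"dz":0,"ax":0,"ay":0,"az":0},{"claw":1,"dx":0,"dy":0,"dz":0,"ax":0,"ay":0,"az":0},{"claw":1,"dx":0,"dy":0,"dz":0,"ax":0,"ay":0,"az":0},{"claw":1,"dx":0,"dy":0,"dz":0,"ax":0,"ay":0,"az":0}]'|grep -E "ee_pos|width"
python3 g.py .576 -.0055 .13
```

```text
ee_pos: [0.576, -0.0058, 0.1199]
ft_force: [-0.1, -0.3, -0.2]
width: 0.0434
ee_pos: [0.5764, -0.0059, 0.1567]
width: 0.0439
ee_pos: [0.5763, -0.0059, 0.1566]
width: 0.0181
[0.01, 0.01, 0.89] [-0.02, 0.01, -0.02] t 42.3333 F [-0.3 -0.   1.8] w 0.0181
```

```bash
python3 -m crank '[{"claw":1,"dx":0,"dy":0,"dz":0.45,"ax":0,"ay":0,"az":0},{"claw":1,"dx":0,"dy":0,"dz":0.45,"ax":0,"ay":0,"az":0},{"claw":1,"dx":0,"dy":0,"dz":0,"ax":0,"ay":0,"az":0}]'|grep -E "ee_pos|width|ft_f"
python3 -m crank '[{"claw":1,"dx":0,"dy":0,"dz":0.15,"ax":0,"ay":0,"az":0},{"claw":1,"dx":0,"dy":0,"dz":0,"ax":0,"ay":0,"az":0}]'|grep -E "ee_pos|ft_f"
python3 -m crank '[{"claw":1,"dx":0,"dy":0,"dz":0.15,"ax":0,"ay":0,"az":0},{"claw":1,"dx":0,"dy":0,"dz":0,"ax":0,"ay":0,"az":0}]'|grep -E "ee_pos|ft_f"
python3 -m crank '[{"claw":1,"dx":0,"dy":0,"dz":0.15,"ax":0,"ay":0,"az":0},{"claw":1,"dx":0,"dy":0,"dz":0,"ax":0,"ay":0,"az":0}]'|grep -E "ee_pos|ft_f"
python3 -m crank '[{"claw":1,"dx":0,"dy":0,"dz":0.15,"ax":0,"ay":0,"az":0},{"claw":1,"dx":0,"dy":0,"dz":0,"ax":0,"ay":0,"az":0}]'|grep -E "ee_pos|ft_f"
python3 -m crank '[{"claw":1,"dx":0,"dy":0,"dz":0.15,"ax":0,"ay":0,"az":0},{"claw":1,"dx":0,"dy":0,"dz":0,"ax":0,"ay":0,"az":0}]'|grep -E "ee_pos|ft_f"
```

```text
ee_pos: [0.5751, -0.0061, 0.1275]
ft_force: [-1.1, -0.7, -0.2]
width: 0.0023
ee_pos: [0.5764, -0.0059, 0.1253]
ft_force: [0.3, -0.6, -0.1]
ee_pos: [0.5768, -0.0059, 0.121]
ft_force: [0.5, -0.6, 0.2]
ee_pos: [0.5777, -0.006, 0.1174]
ft_force: [2.2, -0.0, 3.6]
ee_pos: [0.5773, -0.006, 0.1124]
ft_force: [2.1, -0.2, 3.9]
ee_pos: [0.577, -0.006, 0.1077]
ft_force: [1.5, -1.1, 4.3]
```

```bash
python3 -m crank '[{"claw":1,"dx":0,"dy":0,"dz":0.15,"ax":0,"ay":0,"az":0},{"claw":1,"dx":0,"dy":0,"dz":0.1,"ax":0,"ay":0,"az":0},{"claw":1,"dx":0,"dy":0,"dz":0,"ax":0,"ay":0,"az":0},{"claw":1,"dx":0,"dy":0,"dz":0,"ax":0,"ay":0,"az":0}]'|grep -E "ee_pos|ft_f"
python3 g.py .576 -.0055 .099
```

```text
ee_pos: [0.5769, -0.006, 0.1004]
ft_force: [2.1, -1.7, 4.9]
[0.04, 0.0, 0.05] [-0.01, 0.02, -0.02] t 43.75 F [ 2.1 -1.7  4.9] w 0.0006
```

```bash
python3 -m crank '[{"claw":1,"dx":0,"dy":0,"dz":0.06,"ax":0,"ay":0,"az":0},{"claw":1,"dx":0,"dy":0,"dz":0,"ax":0,"ay":0,"az":0},{"claw":1,"dx":0,"dy":0,"dz":0,"ax":0,"ay":0,"az":0}]'|grep -E "ee_pos|ft_f"
python3 -m crank '[{"claw":1,"dx":0,"dy":0,"dz":-0.1,"ax":0,"ay":0,"az":0},{"claw":1,"dx":0,"dy":0,"dz":0,"ax":0,"ay":0,"az":0}]' | grep -E "ee_pos|ft_f"
python3 -m crank '[{"claw":1,"dx":0,"dy":0,"dz":-0.1,"ax":0,"ay":0,"az":0},{"claw":1,"dx":0,"dy":0,"dz":0,"ax":0,"ay":0,"az":0}]' | grep -E "ee_pos|ft_f"
python3 -m crank '[{"claw":1,"dx":0,"dy":0,"dz":-0.1,"ax":0,"ay":0,"az":0},{"claw":1,"dx":0,"dy":0,"dz":0,"ax":0,"ay":0,"az":0}]' | grep -E "ee_pos|ft_f"
```

```text
ee_pos: [0.5768, -0.006, 0.0986]
ft_force: [3.6, -0.3, 4.6]
ee_pos: [0.5766, -0.0059, 0.1019]
ft_force: [0.6, -1.0, 5.7]
ee_pos: [0.576, -0.0058, 0.1043]
ft_force: [-0.1, 1.1, 0.3]
ee_pos: [0.576, -0.0059, 0.1071]
ft_force: [0.1, -0.5, -0.2]
```

Disc 2 is held. Now disc 3.

```bash
python3 -m crank '[{"claw":1,"dx":0,"dy":0,"dz":-1,"ax":0,"ay":0,"az":0},{"claw":1,"dx":0,"dy":0,"dz":-1,"ax":0,"ay":0,"az":0},{"claw":-1,"dx":0,"dy":0,"dz":-1,"ax":0,"ay":0,"az":0},{"claw":-1,"dx":0.86,"dy":0.8,"dz":-0.1,"ax":0,"ay":0,"az":0},{"claw":-1,"dx":0.86,"dy":0.8,"dz":0,"ax":0,"ay":0,"az":0},{"claw":-1,"dx":0.86,"dy":0.8,"dz":0,"ax":0,"ay":0,"az":0},{"claw":-1,"dx":0.86,"dy":0.8,"dz":0,"ax":0,"ay":0,"az":0},{"claw":-1,"dx":0.86,"dy":0.8,"dz":0,"ax":0,"ay":0,"az":0}]' 25|grep ee_pos
python3 -m crank '[{"claw":-1,"dx":0.86,"dy":0.8,"dz":0,"ax":0,"ay":0,"az":0},{"claw":-1,"dx":0.86,"dy":0.8,"dz":0,"ax":0,"ay":0,"az":0},{"claw":-1,"dx":0.86,"dy":0.8,"dz":0,"ax":0,"ay":0,"az":0},{"claw":-1,"dx":0,"dy":0,"dz":0,"ax":0,"ay":0,"az":0},{"claw":-1,"dx":0,"dy":0,"dz":0,"ax":0,"ay":0,"az":0}]'|grep ee_pos
python3 look.py w4; python3 w.py w4
```

```text
ee_pos: [0.5033, 0.1564, 0.1996]
ee_pos: [0.4601, 0.2536, 0.1995]
45.58 [0.4601 0.2536 0.1995] [-0.922  0.387 -0.001] [ 0.    -0.002 -1.   ]
(0.4334, 0.2069, 22.8)
0.46611748318720087
0.4334 0.2069 [0.22, -1.78, 0.32] [-0.02, 0.01, -0.01]
```

The third disc has been knocked aside. I'll re-measure without the clip at the mat edge.

```bash
sed -i 's/>.2)&(X/>.12)\&(X/; s/.66)&(X/.66)\&(X/' w.py; python3 w.py w4; python3 - <<'E'
from h import *
s,c=pickle.load(open("w4.pkl","rb"));C=cam(c,s);h=hsv(c["color"]);H,S,V=h[...,0],h[...,1],h[...,2]
m=((H>78)&(H<96)&(S>120)).astype(np.uint8);k=max(cv2.findContours(m,0,2)[0],key=cv2.contourArea)
print([ray(C,u,.003)[:2].round(3).tolist() for u in cv2.approxPolyDP(cv2.convexHull(k),8,True)[:,0]])
E
```

```text
(0.4331, 0.2062, 23.4)
0.46611748318720087
0.4331 0.2062 [0.22, -1.8, 0.32] [-0.02, 0.01, -0.01]
[[0.606, 0.384], [0.629, 0.343], [0.575, 0.213], [0.458, 0.208], [0.415, 0.219], [0.409, 0.375]]
```

The disc now straddles the mat edge at (0.433,0.206), so it's slightly tilted. I'll grip it a bit lower.

```bash
python3 -m crank '[{"claw":-1,"dx":0.11,"dy":-0.9,"dz":0,"ax":0,"ay":0,"az":0},{"claw":-1,"dx":0.11,"dy":-0.9,"dz":0.5,"ax":0,"ay":0,"az":0},{"claw":-1,"dx":0,"dy":0,"dz":0,"ax":0,"ay":0,"az":0},{"claw":-1,"dx":0,"dy":0,"dz":0,"ax":0,"ay":0,"az":0}]'|grep ee_pos
python3 look.py w5; python3 w.py w5
python3 -m crank '[{"claw":-1,"dx":0,"dy":0,"dz":1,"ax":0,"ay":0,"az":0},{"claw":-1,"dx":0,"dy":0,"dz":1,"ax":0,"ay":0,"az":0},{"claw":-0.7,"dx":0,"dy":0,"dz":1,"ax":0,"ay":0,"az":0},{"claw":-0.5,"dx":0,"dy":0,"dz":1,"ax":0,"ay":0,"az":0},{"claw":-0.5,"dx":0,"dy":0,"dz":0,"ax":0,"ay":0,"az":0},{"claw":-0.5,"dx":0,"dy":0,"dz":0,"ax":0,"ay":0,"az":0}]'|grep ee_pos
python3 g.py .4331 .2062 .019
```

```text
ee_pos: [0.4344, 0.2016, 0.184]
45.97 [0.4344 0.2016 0.184 ] [-0.919  0.395 -0.001] [-0.    -0.004 -1.   ]
(0.4333, 0.2062, 23.2)
0.5768173535899136
0.4333 0.2062 [0.09, 0.13, -0.2] [-0.04, 0.01, -0.1]
ee_pos: [0.4342, 0.2047, 0.0644]
[0.05, 0.03, 1.51] [-0.02, -0.01, -0.02] t 46.5167 F [0.3 0.2 0.7] w 0.0691
```

```bash
python3 -m crank '[{"claw":-0.5,"dx":0.05,"dy":0.03,"dz":0.7,"ax":0,"ay":0,"az":0},{"claw":-0.5,"dx":0,"dy":0,"dz":0.7,"ax":0,"ay":0,"az":0},{"claw":-0.5,"dx":0,"dy":0,"dz":0.08,"ax":0,"ay":0,"az":0},{"claw":-0.5,"dx":0,"dy":0,"dz":0,"ax":0,"ay":0,"az":0},{"claw":-0.5,"dx":0,"dy":0,"dz":0,"ax":0,"ay":0,"az":0}]'|grep -E "ee_pos|ft"
python3 g.py .4331 .2062 .019
```

```text
ee_pos: [0.4347, 0.2063, 0.0222]
ft_force: [0.5, -0.1, 0.4]
[0.05, -0.02, 0.11] [0.0, 0.03, -0.02] t 46.9333 F [ 0.5 -0.1  0.4] w 0.0649
```

```bash
python3 -m crank '[{"claw":-0.5,"dx":0.05,"dy":-0.02,"dz":0.12,"ax":0,"ay":0,"az":0},{"claw":0.5,"dx":0,"dy":0,"dz":0,"ax":0,"ay":0,"az":0},{"claw":0.5,"dx":0,"dy":0,"dz":0,"ax":0,"ay":0,"az":0},{"claw":0.5,"dx":0,"dy":0,"dz":0,"ax":0,"ay":0,"az":0},{"claw":0.5,"dx":0,"dy":0,"dz":0,"ax":0,"ay":0,"az":0},{"claw":0.5,"dx":0,"dy":0,"dz":0,"ax":0,"ay":0,"az":0},{"claw":0.5,"dx":0,"dy":0,"dz":0,"ax":0,"ay":0,"az":0},{"claw":0.5,"dx":0,"dy":0,"dz":0,"ax":0,"ay":0,"az":0}]'
python3 -m crank '[{"claw":0.5,"dx":0,"dy":0,"dz":-0.5,"ax":0,"ay":0,"az":0},{"claw":0.5,"dx":0,"dy":0,"dz":-1,"ax":0,"ay":0,"az":0},{"claw":0.5,"dx":0,"dy":0,"dz":-1,"ax":0,"ay":0,"az":0},{"claw":0.5,"dx":0,"dy":0,"dz":-1,"ax":0,"ay":0,"az":0},{"claw":0.5,"dx":0,"dy":0,"dz":-1,"ax":0,"ay":0,"az":0},{"claw":0.5,"dx":0,"dy":0,"dz":-0.8,"ax":0,"ay":0,"az":0},{"claw":0.5,"dx":0,"dy":0,"dz":0,"ax":0,"ay":0,"az":0},{"claw":0.5,"dx":0,"dy":0,"dz":0,"ax":0,"ay":0,"az":0}]'|grep -E "ee_pos|width"
python3 g.py .576 -.0055 .175
```

```text
time: 47.6
ee_pos: [0.4321, 0.2057, 0.0168]
eef_rot: [0.2, 0.98, -0.001, 0.001]
ft_force: [-0.5, -0.3, 3.0]
width: 0.0433
grip_force: 25.0
ee_pos: [0.4323, 0.2061, 0.1765]
width: 0.0433
[-7.16, -4.63, 0.05] [-0.0, 0.03, -0.02] t 48.2667 F [-0.7 -0.1 -0.9] w 0.0433
```

```bash
python3 -m crank '[{"claw":0.5,"dx":-0.9,"dy":-0.58,"dz":0,"ax":0,"ay":0,"az":0},{"claw":0.5,"dx":-0.9,"dy":-0.58,"dz":0,"ax":0,"ay":0,"az":0},{"claw":0.5,"dx":-0.9,"dy":-0.58,"dz":0,"ax":0,"ay":0,"az":0},{"claw":0.5,"dx":-0.9,"dy":-0.58,"dz":0,"ax":0,"ay":0,"az":0},{"claw":0.5,"dx":-0.9,"dy":-0.58,"dz":0,"ax":0,"ay":0,"az":0},{"claw":0.5,"dx":-0.9,"dy":-0.58,"dz":0,"ax":0,"ay":0,"az":0},{"claw":0.5,"dx":-0.9,"dy":-0.58,"dz":0,"ax":0,"ay":0,"az":0},{"claw":0.5,"dx":-0.86,"dy":-0.57,"dz":0,"ax":0,"ay":0,"az":0}]'|grep -E "ee_pos|width"
python3 -m crank '[{"claw":0.5,"dx":0,"dy":0,"dz":0,"ax":0,"ay":0,"az":0},{"claw":0.5,"dx":0,"dy":0,"dz":0,"ax":0,"ay":0,"az":0},{"claw":0.5,"dx":0,"dy":0,"dz":0.5,"ax":0,"ay":0,"az":0},{"claw":0.5,"dx":0,"dy":0,"dz":0.5,"ax":0,"ay":0,"az":0},{"claw":0.5,"dx":0,"dy":0,"dz":0,"ax":0,"ay":0,"az":0},{"claw":0.5,"dx":0,"dy":0,"dz":0,"ax":0,"ay":0,"az":0}]'|grep -E "ee_pos|width"
python3 g.py .576 -.0055 .118
```

```text
ee_pos: [0.575, -0.0076, 0.1741]
width: 0.0433
ee_pos: [0.5739, -0.0048, 0.1451]
width: 0.0438
[-0.07, 0.01, 0.9] [-0.02, -0.01, -0.0] t 49.4333 F [-0.6 -0.6 -0.1] w 0.0438
```

```bash
python3 -m crank '[{"claw":0.5,"dx":-0.07,"dy":0.01,"dz":0.3,"ax":0,"ay":0,"az":0},{"claw":0.5,"dx":0,"dy":0,"dz":0.2,"ax":0,"ay":0,"az":0},{"claw":0.5,"dx":0,"dy":0,"dz":0,"ax":0,"ay":0,"az":0},{"claw":0.5,"dx":0,"dy":0,"dz":0,"ax":0,"ay":0,"az":0}]'|grep -E "ee_pos|width|ft_f"
python3 g.py .576 -.0055 .118
```

```text
ee_pos: [0.577, -0.0064, 0.1309]
ft_force: [-0.3, -0.7, -0.5]
width: 0.0434
[0.04, 0.02, 0.43] [-0.02, 0.01, -0.02] t 49.7667 F [-0.3 -0.7 -0.5] w 0.0434
```

```bash
python3 -m crank '[{"claw":0.5,"dx":0.04,"dy":0.02,"dz":0.2,"ax":0,"ay":0,"az":0},{"claw":0.5,"dx":0,"dy":0,"dz":0.2,"ax":0,"ay":0,"az":0},{"claw":0.5,"dx":0,"dy":0,"dz":0,"ax":0,"ay":0,"az":0}]'|grep -E "ee_pos|width|ft_f"
python3 -m crank '[{"claw":-0.3,"dx":0,"dy":0,"dz":0,"ax":0,"ay":0,"az":0},{"claw":-0.3,"dx":0,"dy":0,"dz":0,"ax":0,"ay":0,"az":0},{"claw":-0.3,"dx":0,"dy":0,"dz":0,"ax":0,"ay":0,"az":0},{"claw":-0.3,"dx":0,"dy":0,"dz":-0.5,"ax":0,"ay":0,"az":0},{"claw":-0.3,"dx":0,"dy":0,"dz":-0.8,"ax":0,"ay":0,"az":0},{"claw":1,"dx":0,"dy":0,"dz":0,"ax":0,"ay":0,"az":0},{"claw":1,"dx":0,"dy":0,"dz":0,"ax":0,"ay":0,"az":0},{"claw":1,"dx":0,"dy":0,"dz":0,"ax":0,"ay":0,"az":0}]'|grep -E "ee_pos|width"
python3 -m crank '[{"claw":1,"dx":0,"dy":0,"dz":0,"ax":0,"ay":0,"az":0},{"claw":1,"dx":0,"dy":0,"dz":0,"ax":0,"ay":0,"az":0},{"claw":1,"dx":0,"dy":0,"dz":0,"ax":0,"ay":0,"az":0},{"claw":1,"dx":0,"dy":0,"dz":0,"ax":0,"ay":0,"az":0},{"claw":1,"dx":0,"dy":0,"dz":0,"ax":0,"ay":0,"az":0},{"claw":1,"dx":0,"dy":0,"dz":0,"ax":0,"ay":0,"az":0}]'|grep -E "ee_pos|width"
python3 g.py .576 -.0055 .125
```

```text
ee_pos: [0.5756, -0.0055, 0.1178]
ft_force: [-0.7, 0.4, -0.9]
width: 0.0432
ee_pos: [0.5762, -0.0055, 0.158]
width: 0.0434
ee_pos: [0.5763, -0.0055, 0.158]
width: 0.0055
[0.01, -0.0, 1.1] [-0.02, 0.01, -0.02] t 51.1833 F [-0.  -0.9 -0.6] w 0.0055
```

```bash
python3 -m crank '[{"claw":1,"dx":0,"dy":0,"dz":0.55,"ax":0,"ay":0,"az":0},{"claw":1,"dx":0,"dy":0,"dz":0.55,"ax":0,"ay":0,"az":0},{"claw":1,"dx":0,"dy":0,"dz":0,"ax":0,"ay":0,"az":0}]'|grep -E "ee_pos|width|ft_f"
python3 -m crank '[{"claw":1,"dx":0,"dy":0,"dz":0.15,"ax":0,"ay":0,"az":0},{"claw":1,"dx":0,"dy":0,"dz":0.15,"ax":0,"ay":0,"az":0},{"claw":1,"dx":0,"dy":0,"dz":0,"ax":0,"ay":0,"az":0}]'|grep -E "ee_pos|ft_f"
python3 -m crank '[{"claw":1,"dx":0,"dy":0,"dz":0.15,"ax":0,"ay":0,"az":0},{"claw":1,"dx":0,"dy":0,"dz":0.15,"ax":0,"ay":0,"az":0},{"claw":1,"dx":0,"dy":0,"dz":0,"ax":0,"ay":0,"az":0}]'|grep -E "ee_pos|ft_f"
python3 g.py .576 -.0055 .0985
```

```text
ee_pos: [0.5748, -0.0057, 0.1224]
ft_force: [-0.6, -0.3, 0.2]
width: 0.0002
ee_pos: [0.5775, -0.0057, 0.1173]
ft_force: [0.6, -0.5, 4.0]
ee_pos: [0.5773, -0.0057, 0.1079]
ft_force: [3.0, -0.5, 3.1]
[0.04, -0.01, 0.31] [-0.01, 0.04, -0.02] t 51.9333 F [ 3.  -0.5  3.1] w 0.0005
```

```bash
python3 -m crank '[{"claw":1,"dx":0,"dy":0,"dz":0.15,"ax":0,"ay":0,"az":0},{"claw":1,"dx":0,"dy":0,"dz":0.16,"ax":0,"ay":0,"az":0},{"claw":1,"dx":0,"dy":0,"dz":0,"ax":0,"ay":0,"az":0},{"claw":1,"dx":0,"dy":0,"dz":0,"ax":0,"ay":0,"az":0}]'|grep -E "ee_pos|ft_f"
python3 -m crank '[{"claw":1,"dx":0,"dy":0,"dz":0.04,"ax":0,"ay":0,"az":0},{"claw":1,"dx":0,"dy":0,"dz":0,"ax":0,"ay":0,"az":0}]' | grep -E "ee_pos|ft_f"
python3 -m crank '[{"claw":1,"dx":0,"dy":0,"dz":-0.1,"ax":0,"ay":0,"az":0},{"claw":1,"dx":0,"dy":0,"dz":0,"ax":0,"ay":0,"az":0}]' | grep -E "ee_pos|ft_f"
python3 -m crank '[{"claw":1,"dx":0,"dy":0,"dz":-0.1,"ax":0,"ay":0,"az":0},{"claw":1,"dx":0,"dy":0,"dz":0,"ax":0,"ay":0,"az":0}]' | grep -E "ee_pos|ft_f"
python3 -m crank '[{"claw":1,"dx":0,"dy":0,"dz":-0.1,"ax":0,"ay":0,"az":0},{"claw":1,"dx":0,"dy":0,"dz":0,"ax":0,"ay":0,"az":0}]' | grep -E "ee_pos|ft_f"
```

```text
ee_pos: [0.5774, -0.0056, 0.099]
ft_force: [3.0, -0.6, 4.6]
ee_pos: [0.5772, -0.0056, 0.0976]
ft_force: [3.4, 0.4, 3.7]
ee_pos: [0.5769, -0.0056, 0.1008]
ft_force: [2.5, -1.2, 5.7]
ee_pos: [0.5764, -0.0054, 0.1033]
ft_force: [1.8, -0.2, 3.8]
ee_pos: [0.5757, -0.0055, 0.1056]
ft_force: [0.2, 0.2, -0.3]
```

All three are held by force evidence. For a final numeric check I'll return to the earlier magazine viewpoint and difference it against the empty picture.

```bash
python3 -m crank '[{"claw":1,"dx":0,"dy":0,"dz":-1,"ax":0,"ay":0,"az":0},{"claw":1,"dx":0,"dy":0,"dz":-1,"ax":0,"ay":0,"az":0},{"claw":-1,"dx":0,"dy":0,"dz":-1,"ax":0,"ay":0,"az":-1},{"claw":-1,"dx":0,"dy":0,"dz":-0.8,"ax":0,"ay":0,"az":-1},{"claw":-1,"dx":-0.6,"dy":0.1,"dz":0,"ax":0,"ay":0,"az":-0.1},{"claw":-1,"dx":-0.6,"dy":0.1,"dz":0,"ax":0,"ay":0,"az":0},{"claw":-1,"dx":0,"dy":0,"dz":0,"ax":0,"ay":0,"az":0},{"claw":-1,"dx":0,"dy":0,"dz":0,"ax":0,"ay":0,"az":0}]'|grep ee_pos
python3 look.py mag2; python3 - <<'E'
from h import *
from bench import r
s0,c0=pickle.load(open("mag.pkl","rb"));s,c=pickle.load(open("mag2.pkl","rb"));C0=cam(c0,s0);C=cam(c,s)
for z in(.092,.1):  # homography of plane z between the views
    P=[[.54,-.05],[.54,.04],[.62,.04],[.62,-.05]]
    Hm=cv2.getPerspectiveTransform(np.float32([pix(C0,[*p,z]) for p in P]),np.float32([pix(C,[*p,z]) for p in P]))
    w=cv2.warpPerspective(c0["color"],Hm,(560,420));D=(hsv(c["color"])[...,2].astype(int)-hsv(w)[...,2]>70).astype(np.uint8)
    u,v=map(int,pix(C,[.576,-.0055,z]));M=np.zeros_like(D);M[v-45:v+45,u-45:u+45]=1
    D=cv2.morphologyEx(D*M,cv2.MORPH_OPEN,np.ones((5,5)))
    for b in blobs(D,100): 
        x,y,ww,hh=b[2];print(z,b,ray(C,(x+ww/2,y+hh/2),z)[:2].round(4),"size mm",(np.linalg.norm(ray(C,(x,v),z)-ray(C,(x+ww,v),z))*1000).round(1),(np.linalg.norm(ray(C,(u,y),z)-ray(C,(u,y+hh),z))*1000).round(1))
h=hsv(c["color"]);H,S,V=h[...,0],h[...,1],h[...,2];u,v=map(int,pix(C,[.576,-.0055,.1]));red=((H<6)|(H>174))&(S>150)&(V>70)
print("red",[(b[1],ray(C,b[0],.1)[:2].round(4)) for b in blobs(red,60)])
m=(H>100)&(H<128)&(S>100);print("blue",[(b,ray(C,b[0],.054)[:2].round(4)) for b in blobs(m,60)])
print("orange",[(b,ray(C,b[0],.082)[:2].round(4)) for b in blobs((H>4)&(H<18)&(S>190)&(V>90),40)])
t=r.camera("top");CT=cam(t);h=hsv(t["color"])
print("top white",[(b[0],b[1],ray(CT,b[0],.015)[:2].round(3)) for b in blobs((h[...,1]<40)&(h[...,2]>170),60) if 120<b[0][0]<480 and 190<b[0][1]<320])
print("tub brown",[(b[0],b[1],ray(CT,b[0],.02)[:2].round(3)) for b in blobs((h[...,0]>3)&(h[...,0]<20)&(h[...,1]>80)&(h[...,2]<190),12) if 415<b[0][0]<480])
E
```

```text
ee_pos: [0.6123, -0.006, 0.2186]
53.6 [ 0.6123 -0.006   0.2186] [-0.984  0.181  0.001] [-0.002 -0.001 -1.   ]
0.092 ([265.1, 162.5], 2365, [238, 135, 55, 55]) [ 0.5765 -0.0058] size mm 41.1 41.3
0.1 ([265.2, 162.6], 2367, [238, 135, 55, 55]) [ 0.5753 -0.0054] size mm 39.9 40.1
red [(566, array([0.5505, 0.0049])), (578, array([ 0.6019, -0.0166]))]
blue [(([73.4, 118.7], 855, [36, 98, 60, 53]), array([ 0.5181, -0.1564]))]
orange [(([45.6, 129.1], 589, [27, 120, 38, 21]), array([ 0.523, -0.165]))]
top white [([330.9, 215.0], 292, array([ 0.57 , -0.149])), ([346.6, 237.2], 916, array([ 0.512, -0.19 ])), ([338.8, 232.9], 94, array([ 0.523, -0.17 ])), ([249.4, 304.9], 62, array([0.336, 0.06 ]))]
tub brown [([443.4, 240.7], 64, array([ 0.505, -0.44 ]))]
```

The disc is centred and level under extended catches, the used disc is in the tub, the keeper is over the blue disc, and no white discs are left. Handing in.

```bash
python3 -c "
from bench import r
print(r.close_job())"
```

```text
the job is handed in; nothing more can be done
None
```

I handed the job in; no verdict came back. By my own checks, the blue disc is home under the keeper, the used disc is in the tub, and all three white discs present are held down in the magazine.

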